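# Recharge the water doser

## Robot

A 7-joint arm with a two-finger parallel gripper is mounted at the origin on the work surface. World frame = base frame: x ahead of the robot, y to its left, z up, the work surface at z = 0. Lengths are in mm, angles in rad, forces in N, time in s.
With the tool pointing down it reaches from about 400 to 875 mm from the base axis. Payload 4.4 kg.
Tool frame: the origin (TCP) lies midway between the tips of the shut fingers; the grasp point (between the pads) lies 19 mm behind it (ctrl.pinch_z is the distance from the TCP to the grasp point, in mm); z points along the fingers, y is the line along which they close (so a half turn about z gives the same grasp; the last joint's range is limited). The gripper opens to 85 mm and grips with 20 to 120 N. Pads are 22 mm wide; open, the fingers measure 114 mm over their backs; the gripper's body (76 mm by 85 mm) begins 54 mm behind the grasp point. The pads swing forward as they close: fully open they stand 13 mm farther back than shut.
Start: joints at [-0.066, 0.628, 0.038, 1.517, -0.027, 0.996, -0.02], TCP at [650.014, 0.027, 231.313] pointing down, gripper open.
Joint ranges: [-3.06, 3.06], [-0.37, 2.12], [-1.25, 1.32], [0.18, 2.47], [-1.1, 4.24], [0.23, 1.98], [-2.94, 2.94]. Speed limits (rad/s): [2.57, 2.57, 3.14, 3.14, 3.14, 3.14, 3.14].

## Interface

Orientations are given as [roll, pitch, yaw] about the fixed x, y, z axes, in that order (R = Rz(yaw) Ry(pitch) Rx(roll)).
In Python, from cell import read_state, cams, order, ctrl gives the robot as it stands.
- The arm moves only by the tool move_arm, never from a script. Its argument "targets" is text: rows parted by semicolons, each of 7 numbers parted by spaces: the gripper's target within -1 to 1 (fully open at 1, half-way at 0, shut at -1), then the shift along the tool's x, y, z in cm, then the turn, a rotation vector about the tool's x, y, z in degrees. A call has 1 to 5 rows; each row shifts and turns the commanded pose from where the row before left it, along the tool's axes as they then stand; what a row does not reach is not made up. A row lasts 1/12 s, in which the tool goes at most 41.7 mm and 7.16 degrees, less where a joint would pass 70% of its speed; a pose out of reach is approached as far as the arm can. A call with a gripper value outside its range is refused whole. The fingers move at their own pace and stop on an object; the grip force is fixed at half the most. Time passes only in rows, so rows that do not move let the fingers close. It gives the time, the measured TCP pose, the force, the opening and the grip force at its end, in the units of the state.
- read_state(): the state, without advancing time (a new reading comes with each control period).
- cams.get_image(name): name is "scene" or "side" or "wrist"; returns a dict with "color" (480x640x3 uint8, red, green, blue), "fovy" (degrees; the focal length in pixels is half the picture's height over the tangent of half this angle, whatever the lens; pixels are square), "cx", "cy" (the principal point, pixels), "k1" (the pictures are not rectified: a ray, as slopes to the right and down, at radius r is drawn at 1 + k1 r^2 times it, then the intrinsics apply), "rvec" (rotation vector, rad) and "tvec" (3), from world to camera coordinates, as OpenCV has them. Camera axes: x right, y down, z forward; pixel columns grow to the right and rows downward; lengths in mm; the calibration is good to about 2 mm. A picture is of the moment at which its call begins. There is no depth.
- order.finish_job(): hands the job in; it is judged then, once.
The state is a dict: "clock": time; "qpos": joint angles; "qd": joint speeds; "tau": joint torques, N m; "eef_pos": TCP position; "tool_rot": TCP orientation; "force": force on the tool from outside, world axes, zero at the start; "torque": the same for the moment, N m; "width": finger opening in mm; "gripper_force": force on a finger pad.
Only numpy, scipy, OpenCV 4.12 (cv2) and the standard library are available. Lean on these libraries where they do the work, as an engineer would, in place of code of your own. Each camera call takes 0.05 s, during which the arm holds its last target. There are 200 camera calls.

## Task

Recharge the water doser: slide its clear cover back, load every mineral strip that lies on the counter into a lane of its own, pushing back the spring follower so that the strip drops down flat behind the front lip, and then slide the cover fully shut. Only after the cover is shut, turn the lever handle of the inlet valve to half open (45 degrees), and last press the front pad of the outlet rocker right down so that its rear end stays tipped up. Leave the other kitchen things where they are.

Things in the scene. Friction and masses are not known exactly. Their poses are not given: they have to be found in the camera images.
- strip0_mid (a point): a loose mineral strip (2 or 3 are there, all alike; an absent one reads None): white bar 70 long x 26 wide x 22 mm high with an upright grey grip fin along the middle of its top, 40 long x 12 thick x 22 mm high (44 mm high in all), 0.09 kg. The point is its centre, 22 mm above its underside; x along its length, z up; both ends alike. Stands fin up; take it by the fin from above.
- strip1_mid (a point): a loose mineral strip (2 or 3 are there, all alike; an absent one reads None): white bar 70 long x 26 wide x 22 mm high with an upright grey grip fin along the middle of its top, 40 long x 12 thick x 22 mm high (44 mm high in all), 0.09 kg. The point is its centre, 22 mm above its underside; x along its length, z up; both ends alike. Stands fin up; take it by the fin from above.
- strip2_mid (a point): a loose mineral strip (2 or 3 are there, all alike; an absent one reads None): white bar 70 long x 26 wide x 22 mm high with an upright grey grip fin along the middle of its top, 40 long x 12 thick x 22 mm high (44 mm high in all), 0.09 kg. The point is its centre, 22 mm above its underside; x along its length, z up; both ends alike. Stands fin up; take it by the fin from above.
- seat0 (a point): where a strip's centre point lies when seated in the right-hand lane of the doser (lanes 64 mm apart in y). Axes are the doser's: x from its front edge (nearest the robot) to its back, along the lanes and the seated strip's length, z up. Lane floor 22 mm below the point (8 mm above the counter); lane walls 14 mm high above the floor, 32 mm apart inside.
- follower0 (a joint): slide of the black spring follower in the lane of seat0, m: 0 free, 0.03 fully back (+x). Its face, 26 mm wide, reaches from 2 to 32 mm above the lane floor and when free stands 55 mm behind the lip's inner face, so a 70 mm strip must push it back over 15 mm to drop in. Pushes with 1 N free, 2.2 N at 0.015, 3.4 N at 0.03, and slides a released strip forward against the lip.
- seat1 (a point): where a strip's centre point lies when seated in the middle lane of the doser (lanes 64 mm apart in y). Axes are the doser's: x from its front edge (nearest the robot) to its back, along the lanes and the seated strip's length, z up. Lane floor 22 mm below the point (8 mm above the counter); lane walls 14 mm high above the floor, 32 mm apart inside.
- follower1 (a joint): slide of the black spring follower in the lane of seat1, m: 0 free, 0.03 fully back (+x). Its face, 26 mm wide, reaches from 2 to 32 mm above the lane floor and when free stands 55 mm behind the lip's inner face, so a 70 mm strip must push it back over 15 mm to drop in. Pushes with 1 N free, 2.2 N at 0.015, 3.4 N at 0.03, and slides a released strip forward against the lip.
- seat2 (a point): where a strip's centre point lies when seated in the left-hand lane of the doser (lanes 64 mm apart in y). Axes are the doser's: x from its front edge (nearest the robot) to its back, along the lanes and the seated strip's length, z up. Lane floor 22 mm below the point (8 mm above the counter); lane walls 14 mm high above the floor, 32 mm apart inside.
- follower2 (a joint): slide of the black spring follower in the lane of seat2, m: 0 free, 0.03 fully back (+x). Its face, 26 mm wide, reaches from 2 to 32 mm above the lane floor and when free stands 55 mm behind the lip's inner face, so a 70 mm strip must push it back over 15 mm to drop in. Pushes with 1 N free, 2.2 N at 0.015, 3.4 N at 0.03, and slides a released strip forward against the lip.
- lip (a point): middle of the top edge of the steel front lip across the open front of all lanes: 10 mm high above the lane floor (18 mm above the counter), 4 mm thick, its inner face 36 mm before (-x of) the seat points. Axes as the doser's. Nothing stands before it, so a strip held with its underside just above the lip can move in over it, push the follower back 20 mm, and be lowered.
- doser: the white and grey water doser, fixed; origin at counter height on its front edge, on the middle lane's centre line; 190 mm deep (+x), 264 mm wide. Its two side plates stand 128 mm to either side of the middle lane, 8 mm thick, 60 mm high, full depth; a grey housing 52 mm high fills it from 102 mm to 190 mm behind the front edge. The valve is on its left (+y), the outlet rocker on its right.
- cover (a joint): slide of the doser's clear cover, m: 0 fully shut over the lanes, 0.092 fully open (moved to the doser's +x, clear of the lanes). Stays where left; about 2 N to move. Its underside is 60 mm above the counter, its plate 4 mm thick and 96 mm deep; a strip that is not down on its lane floor stops it.
- cover_grip (a point): centre of the black grip bar upright on the cover: bar 12 mm thick along the sliding direction x, 70 mm long along y, 28 mm high (14 mm above and below this point), standing on the cover plate. Moves with the cover; x is the opening direction.
- valve (a joint): angle of the inlet valve's lever handle, rad: 0 closed (handle square to the brass pipe, pointing to the doser's +y), 1.571 fully open (along the pipe, pointing to the doser's -x); 0.785 half open. It turns anticlockwise seen from above as it opens, and stays where left; about 1.5 N at the handle.
- valve_grip (a point): centre of the black rubber sleeve of the valve handle, 62 mm from the pivot: sleeve 62 mm long along its y (outward from the pivot), 14 mm thick along its x, 26 mm high, its underside 50 mm above the counter. Turns with the handle.
- valve_axis (a point): point on the valve's vertical pivot axis at the height of the sleeve's centre (63 mm above the counter), at the left side of the doser; axes as the doser's.
- rocker (a joint): tilt of the outlet rocker, rad: 0 level (front pad up), 0.32 front pad right down and rear end tipped up by 17 mm. About 1.5 N on the pad moves it; it stays where left.
- rocker_pad (a point): middle of the top of the outlet rocker's front pad, a ribbed black pad 26 x 26 mm on the front end of a steel seesaw arm 116 mm long, lying along the doser at its right side; 50 mm above the counter when level, 52 mm before the pivot. Pressed straight down it drops 16 mm. The doser's side plate (60 mm high) is 36 mm to the left of this point. x towards the pivot.
- dabba: the closed steel spice box (masala dabba), 172 mm across, 83 mm high; origin under its centre. To be left alone.
- spoon: the white ceramic spoon, 145 mm long, 12 mm high; origin on its underside near the middle, x towards its bowl. To be left alone.
- strainer: the red plastic tea strainer, bowl 70 mm across, 30 mm high, handle 120 mm to its -x; origin under its bowl. To be left alone.
- ladle: the steel ladle, bowl 84 mm across, handle 250 mm to its -x; up to 38 mm high; origin under its bowl. To be left alone.
- katori: a small steel bowl, 76 mm across, 35 mm high; origin under its centre. To be left alone.
- teacup: a white mug, 72 mm across, 70 mm high, handle to its +y; origin under its centre. To be left alone.
Mind the look-alikes: they are no part of the job. Leave any brown or red look-alike of the part that bears strip1_mid alone.

How it is judged (in metres and radians):
On the way, in this order (a step that is already met when the one before it is completed fails the run):
1. every strip is seated in a lane behind the lip, the cover being open (((distance between strip0_mid and seat0 below 0.005 m and angle between the x axis of strip0_mid and the x axis of seat0, either way round below 0.06 rad and angle between strip0_mid's own z axis and vertical below 0.06 rad) or (distance between strip0_mid and seat1 below 0.005 m and angle between the x axis of strip0_mid and the x axis of seat1, either way round below 0.06 rad and angle between strip0_mid's own z axis and vertical below 0.06 rad) or (distance between strip0_mid and seat2 below 0.005 m and angle between the x axis of strip0_mid and the x axis of seat2, either way round below 0.06 rad and angle between strip0_mid's own z axis and vertical below 0.06 rad)) and ((distance between strip1_mid and seat0 below 0.005 m and angle between the x axis of strip1_mid and the x axis of seat0, either way round below 0.06 rad and angle between strip1_mid's own z axis and vertical below 0.06 rad) or (distance between strip1_mid and seat1 below 0.005 m and angle between the x axis of strip1_mid and the x axis of seat1, either way round below 0.06 rad and angle between strip1_mid's own z axis and vertical below 0.06 rad) or (distance between strip1_mid and seat2 below 0.005 m and angle between the x axis of strip1_mid and the x axis of seat2, either way round below 0.06 rad and angle between strip1_mid's own z axis and vertical below 0.06 rad)) and ((distance between strip2_mid and seat0 below 0.005 m and angle between the x axis of strip2_mid and the x axis of seat0, either way round below 0.06 rad and angle between strip2_mid's own z axis and vertical below 0.06 rad) or (distance between strip2_mid and seat1 below 0.005 m and angle between the x axis of strip2_mid and the x axis of seat1, either way round below 0.06 rad and angle between strip2_mid's own z axis and vertical below 0.06 rad) or (distance between strip2_mid and seat2 below 0.005 m and angle between the x axis of strip2_mid and the x axis of seat2, either way round below 0.06 rad and angle between strip2_mid's own z axis and vertical below 0.06 rad)) and value of joint cover above 0.03 m), for 0.2 s.
2. the cover is fully shut over the seated strips (((distance between strip0_mid and seat0 below 0.005 m and angle between the x axis of strip0_mid and the x axis of seat0, either way round below 0.06 rad and angle between strip0_mid's own z axis and vertical below 0.06 rad) or (distance between strip0_mid and seat1 below 0.005 m and angle between the x axis of strip0_mid and the x axis of seat1, either way round below 0.06 rad and angle between strip0_mid's own z axis and vertical below 0.06 rad) or (distance between strip0_mid and seat2 below 0.005 m and angle between the x axis of strip0_mid and the x axis of seat2, either way round below 0.06 rad and angle between strip0_mid's own z axis and vertical below 0.06 rad)) and ((distance between strip1_mid and seat0 below 0.005 m and angle between the x axis of strip1_mid and the x axis of seat0, either way round below 0.06 rad and angle between strip1_mid's own z axis and vertical below 0.06 rad) or (distance between strip1_mid and seat1 below 0.005 m and angle between the x axis of strip1_mid and the x axis of seat1, either way round below 0.06 rad and angle between strip1_mid's own z axis and vertical below 0.06 rad) or (distance between strip1_mid and seat2 below 0.005 m and angle between the x axis of strip1_mid and the x axis of seat2, either way round below 0.06 rad and angle between strip1_mid's own z axis and vertical below 0.06 rad)) and ((distance between strip2_mid and seat0 below 0.005 m and angle between the x axis of strip2_mid and the x axis of seat0, either way round below 0.06 rad and angle between strip2_mid's own z axis and vertical below 0.06 rad) or (distance between strip2_mid and seat1 below 0.005 m and angle between the x axis of strip2_mid and the x axis of seat1, either way round below 0.06 rad and angle between strip2_mid's own z axis and vertical below 0.06 rad) or (distance between strip2_mid and seat2 below 0.005 m and angle between the x axis of strip2_mid and the x axis of seat2, either way round below 0.06 rad and angle between strip2_mid's own z axis and vertical below 0.06 rad)) and value of joint cover below 0.004 m), for 0.2 s.
3. the valve handle stands half open (value of joint valve between 0.685 and 0.885 rad and value of joint cover below 0.004 m), for 0.2 s.
4. the front pad of the outlet rocker is pressed right down (all of step 3 and value of joint rocker above 0.27 rad), for 0.2 s.
At the end, for the whole second after the job is handed in: Every strip lies seated in a lane (its centre within 5 mm of a seat point, along the lane and upright within 0.06 rad), at rest; the cover is shut to within 4 mm; the valve handle stands at 0.785 rad within 0.1 rad; the outlet rocker is tipped by more than 0.27 rad (all of step 4 and ((distance between strip0_mid and seat0 below 0.005 m and angle between the x axis of strip0_mid and the x axis of seat0, either way round below 0.06 rad and angle between strip0_mid's own z axis and vertical below 0.06 rad) or (distance between strip0_mid and seat1 below 0.005 m and angle between the x axis of strip0_mid and the x axis of seat1, either way round below 0.06 rad and angle between strip0_mid's own z axis and vertical below 0.06 rad) or (distance between strip0_mid and seat2 below 0.005 m and angle between the x axis of strip0_mid and the x axis of seat2, either way round below 0.06 rad and angle between strip0_mid's own z axis and vertical below 0.06 rad)) and ((distance between strip1_mid and seat0 below 0.005 m and angle between the x axis of strip1_mid and the x axis of seat0, either way round below 0.06 rad and angle between strip1_mid's own z axis and vertical below 0.06 rad) or (distance between strip1_mid and seat1 below 0.005 m and angle between the x axis of strip1_mid and the x axis of seat1, either way round below 0.06 rad and angle between strip1_mid's own z axis and vertical below 0.06 rad) or (distance between strip1_mid and seat2 below 0.005 m and angle between the x axis of strip1_mid and the x axis of seat2, either way round below 0.06 rad and angle between strip1_mid's own z axis and vertical below 0.06 rad)) and ((distance between strip2_mid and seat0 below 0.005 m and angle between the x axis of strip2_mid and the x axis of seat0, either way round below 0.06 rad and angle between strip2_mid's own z axis and vertical below 0.06 rad) or (distance between strip2_mid and seat1 below 0.005 m and angle between the x axis of strip2_mid and the x axis of seat1, either way round below 0.06 rad and angle between strip2_mid's own z axis and vertical below 0.06 rad) or (distance between strip2_mid and seat2 below 0.005 m and angle between the x axis of strip2_mid and the x axis of seat2, either way round below 0.06 rad and angle between strip2_mid's own z axis and vertical below 0.06 rad)) and linear speed of each of strip0, strip1, strip2 below 0.02 m/s and velocity of joint valve below 0.05 rad/s); the robot touches nothing.
It fails at once if one of the other kitchen things is moved by more than 40 mm (distance of any of dabba, spoon, strainer, ladle, katori, teacup from where it was at the start of the episode above 0.04 m).
Of strip0, strip1, strip2 only 2 to 3 are there at a start; the rules pass over those that are not, and their reading is None.
At some moment in a run one of strip0, strip1, strip2 may be knocked a few centimetres aside while the robot is not near it.
Once in a run the grip may slacken for a moment while it holds something.
It also fails if it takes over 210 s, if anything falls off the work surface, if the arm or the gripper's body presses on something with over 40 N, if the wrist force passes 120 N, or if a joint passes its speed limit or range.

## Working session

There is one attempt and no reset: what is moved stays moved. The work goes in short steps, Python scripts to look and compute and a tool call to move; the robot and the scene stay as the last step left them, time stands still between calls to the robot, and variables do not carry over. Pictures are saved under pics/ and viewed, at most 14 in all, crops included, and the job is handed in when it is done.

Besides the shell and the picture viewer there is one more tool, called after "Request:" by a JSON object that holds its "op" and its "data", one argument or row to a line. move_arm: Moves the arm, as the interface text tells. Its arguments: {"type":"object","properties":{"targets":{"type":"string"}},"required":["targets"]}

```bash
mkdir -p pics; ls
cat > h.py <<'E'
import numpy as np, cv2
from cell import read_state, cams, order, ctrl
def shot(name,fn=None):
    im=cams.get_image(name); 
    if fn: cv2.imwrite('pics/'+fn,im['color'][:,:,::-1])
    np.savez('cal_'+name+'.npz',**{k:v for k,v in im.items()})
    return im
def load(name): return dict(np.load('cal_'+name+'.npz'))
def K(c):
    f=240/np.tan(np.radians(float(c['fovy']))/2); return np.array([[f,0,c['cx']],[0,f,c['cy']],[0,0,1.]])
def proj(c,P):
    return cv2.projectPoints(np.array(P,float).reshape(-1,1,3),c['rvec'],c['tvec'],K(c),np.array([float(c['k1']),0,0,0]))[0].reshape(-1,2)
def ray(c,uv):
    n=cv2.undistortPoints(np.array(uv,float).reshape(-1,1,2),K(c),np.array([float(c['k1']),0,0,0])).reshape(-1,2)
    R=cv2.Rodrigues(c['rvec'])[0]; d=np.c_[n,np.ones(len(n))]@R; o=-R.T@np.array(c['tvec']).ravel()
    return o,d
def atz(c,uv,z):
    o,d=ray(c,uv); return o+d*((np.array(z)-o[2])/d[:,2])[:,None]
E
python3 - <<'E'
from h import *
for n in ['scene','side','wrist']:
    c=shot(n,n+'0.png'); o,d=ray(c,[[320,240]]); print(n,o.round(),d.round(2),c['fovy'])
print(read_state())
E
```

```text
pics
scene [1415.  406. 1156.] [[-0.62 -0.28 -0.74]] 49.03643975477983
side [  429. -1006.   667.] [[ 0.1   0.86 -0.51]] 53.09634694459808
wrist [649.  82. 373.] [[ 0.02 -0.32 -0.95]] 62.772554071341354
{'clock': 0.15, 'qpos': array([-0.06580181,  0.6291517 ,  0.03844749,  1.51808882, -0.02699352,
        0.99628748, -0.0200247 ]), 'qd': array([ 0.00047663, -0.0033113 ,  0.00077017, -0.0042781 ,  0.0004553 ,
        0.00067495,  0.00036857]), 'tau': array([ 2.19518879e-03, -5.63800478e+01,  1.22790758e+00, -1.93650573e+01,
        1.11919764e-02,  7.40401709e-03, -1.44664841e-05]), 'eef_pos': array([6.49554676e+02, 3.37964642e-02, 2.30604455e+02]), 'tool_rot': array([-3.14017514e+00,  1.11863240e-05,  1.57077883e+00]), 'force': array([ 0.39875671, -0.27982264, -0.40403585]), 'torque': array([ 0.00425128, -0.05510613,  0.06053389]), 'gripper_force': 0.0, 'width': 85.36302209067989}
```

View pics/scene0.png

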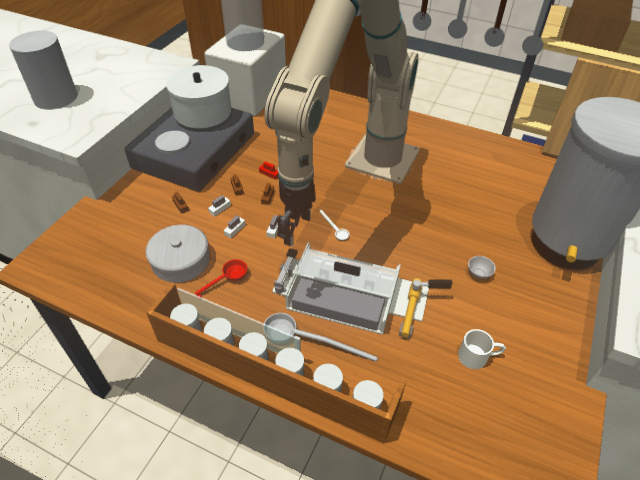

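View pics/side0.png

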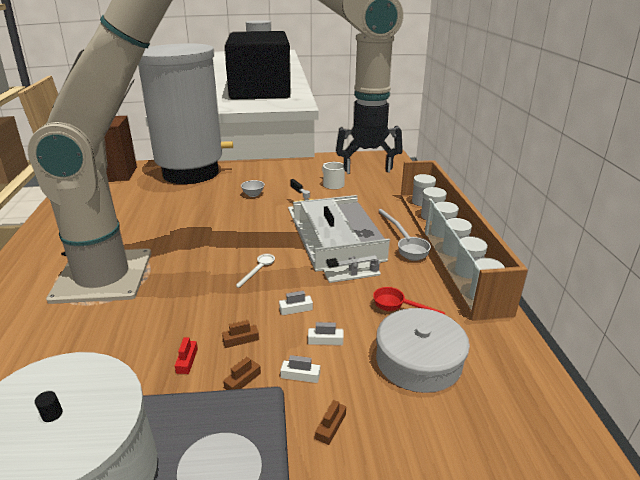

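View pics/wrist0.png

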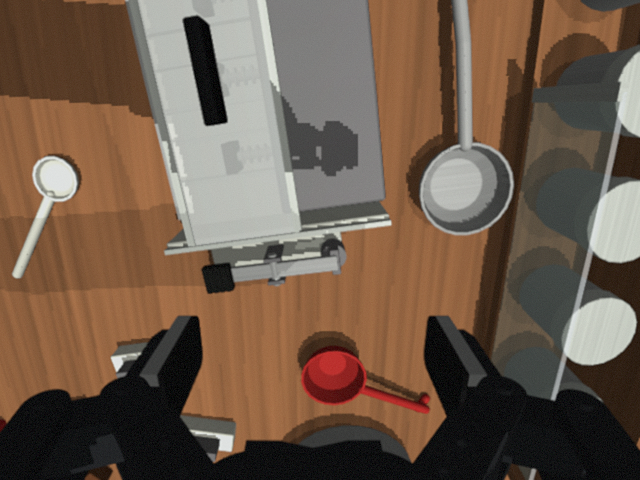

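The side view shows the white strips at (296,303), (326,334) and (301,369). The wrist view shows the doser, with the cover grip at (205,70) and the rocker pad at (218,278).

Run:
```python
import cv2,numpy as np
a=cv2.imread('pics/side0.png')
cv2.imwrite('pics/c1.png',cv2.resize(a[280:390,260:360],None,fx=5,fy=5,interpolation=cv2.INTER_CUBIC))
b=cv2.imread('pics/scene0.png')
A=cv2.resize(a[170:285,280:400],None,fx=5,fy=5,interpolation=cv2.INTER_CUBIC)
cv2.imwrite('pics/c2.png',A)
B=cv2.resize(b[235:345,265:460],None,fx=4,fy=4,interpolation=cv2.INTER_CUBIC)
cv2.imwrite('pics/c3.png',B)
```

```text
(no output)
```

View pics/c1.png

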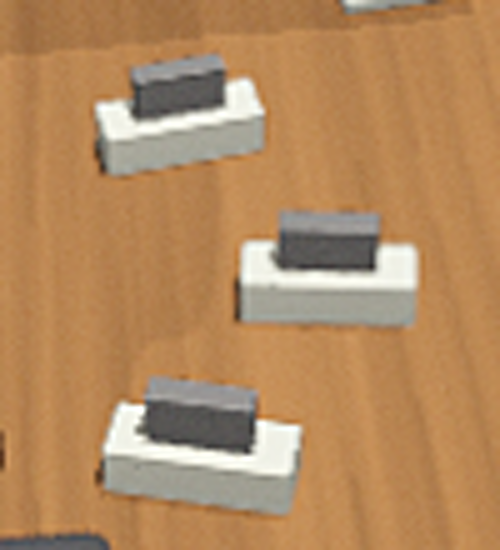

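View pics/c3.png

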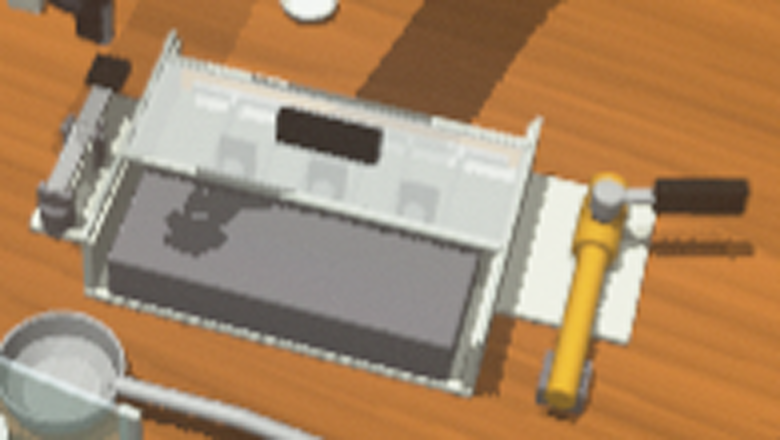

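Run:
```python
from h import *
from scipy.optimize import least_squares
cs,cd,cw=load('side'),load('scene'),load('wrist')
for n,t,a,b in [('A',(178,69),(105,173),(265,150)),('B',(330,221),(240,322),(415,325)),('C',(202,391),(103,487),(290,513))]:
    f=lambda p:(260+p[0]/5,280+p[1]/5)
    T=atz(cs,[f(t)],44)[0]; e=atz(cs,[f(a),f(b)],0); d=e[1]-e[0]; m=e.mean(0)
    print(n,T.round(1),'yaw',np.degrees(np.arctan2(d[1],d[0])).round(1),'len',np.linalg.norm(d).round(1), 'edge-mid',m.round(1))
g=lambda x,y:(265+x/4,235+y/4)
obs=[(cd,g(172,36),(0,-132,60)),(cd,g(538,121),(0,132,60)),(cd,g(470,393),(190,132,0)),(cd,g(92,295),(190,-132,0)),
 (cw,(167,252),(0,-132,60)),(cw,(390,224),(190,-132,60))]
def P(p,X):
    c,s=np.cos(p[2]),np.sin(p[2]); return [p[0]+c*X[0]-s*X[1],p[1]+s*X[0]+c*X[1],X[2]]
res=lambda p:np.concatenate([proj(c,P(p,X))[0]-uv for c,uv,X in obs])
s=least_squares(res,[600,200,0],loss='soft_l1'); print(s.x,np.degrees(s.x[2]),res(s.x).round(1))
for c,uv,z in [(cd,g(330,127),92),(cw,(205,70),92),(cw,(218,266),50),(cd,g(605,182),75),(cd,g(703,184),76)]: print(uv,atz(c,[uv],z).round(1))
```

```text
A [ 469.6 -177.7   44. ] yaw 6.9 len 71.0 edge-mid [ 471.3 -186.2   -0. ]
B [ 522.6 -283.    44. ] yaw -7.5 len 70.0 edge-mid [ 520.7 -294.1    0. ]
C [ 465.4 -371.3   44. ] yaw -16.3 len 70.3 edge-mid [ 461.5 -382.3    0. ]
[5.05945167e+02 9.64887403e+01 1.36291698e-01] 7.808939099998533 [-1.2 -0.9 -0.4 -0.1 -1.   1.  -3.3 -0.3  0.1 -0.1 -0.5 -1.3]
(347.5, 266.75) [[579.1 111.5  92. ]]
(205, 70) [[576.8 106.9  92. ]]
(218, 266) [[564.1 -51.3  50. ]]
(416.25, 280.5) [[530.8 287.5  75. ]]
(440.75, 281.0) [[505.4 346.3  76. ]]
```

View pics/c2.png

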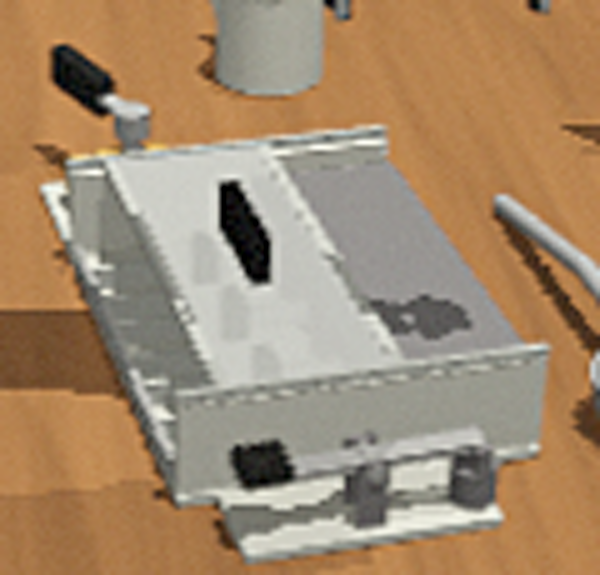

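Run:
```python
from h import *
from scipy.optimize import least_squares
cs,cd,cw=load('side'),load('scene'),load('wrist')
g=lambda x,y:(265+x/4,235+y/4); h=lambda x,y:(280+x/5,170+y/5)
obs=[(cd,g(172,36),(0,-132,60)),(cd,g(538,121),(0,132,60)),(cd,g(470,393),(190,132,0)),
 (cw,(167,252),(0,-132,60)),(cw,(390,224),(190,-132,60)),
 (cs,h(178,402),(0,-132,60)),(cs,h(178,503),(0,-132,0)),(cs,h(548,348),(190,-132,60)),(cs,h(67,166),(0,132,60)),(cs,h(385,130),(190,132,60))]
def P(p,X):
    c,s=np.cos(p[2]),np.sin(p[2]); return [p[0]+c*X[0]-s*X[1],p[1]+s*X[0]+c*X[1],X[2]]
res=lambda p:np.concatenate([proj(c,P(p,X))[0]-uv for c,uv,X in obs])
s=least_squares(res,[600,200,0],loss='soft_l1'); p=s.x;print(p,np.degrees(p[2]),res(p).round(1))
def inv(w):
    c,s=np.cos(p[2]),np.sin(p[2]); d=np.array(w[:2])-p[:2]; return [c*d[0]+s*d[1],-s*d[0]+c*d[1]]
for n,c,uv,z in [('grip',cd,g(330,127),92),('grip',cw,(205,70),92),('grip',cs,h(240,200),92),('pad',cw,(218,266),50),('pad',cs,h(258,450),50),('piv',cd,g(605,182),75),('piv',cs,h(132,112),75),('sleeve',cd,g(703,184),76),('sleeve',cs,h(85,68),76)]:
    w=atz(c,[uv],z)[0]; print(n,w.round(1),np.round(inv(w),1))
```

```text
[5.06931694e+02 9.68347131e+01 1.31957737e-01] 7.560621430374523 [-1.2 -0.8 -0.4  0.4 -1.4  1.4  0.6 -0.4  0.1 -0.7 -1.3  0.5 -1.2  1.
 -0.7  1.8 -0.3  0.2 -0.4  0.7]
grip [579.1 111.5  92. ] [73.4  5.1]
grip [576.8 106.9  92. ] [70.6  0.7]
grip [575.5 113.9  92. ] [70.2  7.9]
pad [564.1 -51.3  50. ] [  37.2 -154.4]
pad [562.5 -62.7  50. ] [  34.1 -165.5]
piv [530.8 287.5  75. ] [ 48.7 185.9]
piv [531.1 265.5  75. ] [ 46.2 164. ]
sleeve [505.4 346.3  76. ] [ 31.3 247.5]
sleeve [508.  329.1  76. ] [ 31.6 230.1]
```

Request:
{"op": "move_arm", "data": {
  "targets": "1 0 0 0 0 0 -7; 1 3 -1.45 0 0 0 -0.56; 1 3 -1.45 0 0 0 0; 1 3 -1.45 0 0 0 0; 1 2.8 -1.45 0 0 0 0"
}}

```text
clock: 0.57
eef_pos: [576.1, 110.9, 230.9]
tool_rot: [-3.141, -0.001, 1.703]
force: [-0.2, 0.5, 0.3]
width: 85.1
gripper_force: 0.0
```

Request:
{"op": "move_arm", "data": {
  "targets": "1 0 0 3 0 0 0; 1 0 0 3 0 0 0; 1 0 0 0 0 0 0; 1 0 0 0 0 0 0"
}}

```text
clock: 0.9
eef_pos: [576.1, 109.1, 170.2]
tool_rot: [-3.138, 0.001, 1.703]
force: [0.2, 0.2, 1.2]
width: 85.3
gripper_force: 0.0
```

Run:
```python
from h import *
shot('wrist','w1.png'); s=read_state(); print(s['eef_pos'],s['tool_rot'])
```

```text
[577.59397314 109.16074163 171.66347832] [-3.14130755e+00  2.48682663e-04  1.70204687e+00]
```

View pics/w1.png

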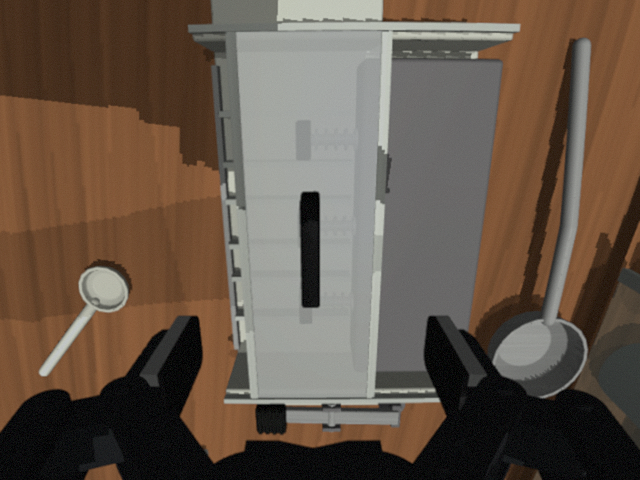

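The wrist view shows the left plate top from (190,27) to (519,27), the right plate's front corner at (225,402) and the grip bar at (310,249). The lip is at about x=235.

Run:
```python
from h import *
cw=load('wrist'); p=[506.9,96.8,.13196]
def inv(w):
    c,s=np.cos(p[2]),np.sin(p[2]); d=np.array(w[:2])-p[:2]; return [c*d[0]+s*d[1],-s*d[0]+c*d[1]]
for n,uv,z in [('LF',(190,26),60),('LB',(519,25),60),('RF',(225,402),60),('gripT',(310.5,192),92),('gripB',(311,307),92),('pad',(271,420),50),('coverL',(237,33),64),('coverF bot',(252,397),64),('cover back',(386,33),64),('lip top?',(232,200),18),('wall',(228,158),22)]:
    w=atz(cw,[uv],z)[0]; print(n,w.round(1),np.round(inv(w),1))
```

```text
LF [487.1 227.1  60. ] [ -2.4 131.8]
LB [678.2 253.8  60. ] [190.4 133.1]
RF [523.7 -39.1  60. ] [  -1.2 -136.9]
gripT [569.1 144.9  92. ] [68.  39.5]
gripB [578.8  72.1  92. ] [ 68.1 -33.9]
pad [561.8 -61.7  50. ] [  33.5 -164.4]
coverL [515.7 226.   64. ] [ 25.7 126.9]
coverF bot [545.1 -27.5  64. ] [  21.5 -128.3]
cover back [600.6 237.1  64. ] [111.4 126.8]
lip top? [511.5 115.6  18. ] [ 7. 18.]
wall [507.1 147.7  22. ] [ 6.9 50.4]
```

Request:
{"op": "move_arm", "data": {
  "targets": "1 0 -0.2 3.4 0 0 0; 1 0 0 3.4 0 0 0; 1 0 0 3.4 0 0 0; -1 0 0 0 0 0 0; -1 0 0 0 0 0 0"
}}

```text
clock: 1.37
eef_pos: [575.5, 108.8, 69.6]
tool_rot: [-3.14, 0.0, 1.702]
force: [0.6, 1.1, 0.4]
width: 63.8
gripper_force: 0.0
```

Request:
{"op": "move_arm", "data": {
  "targets": "-1 0 0 0 0 0 0; -1 0 0 0 0 0 0; -1 0 0 0 0 0 0; -1 0 0 0 0 0 0; -1 0 0 0 0 0 0"
}}

```text
clock: 1.78
eef_pos: [576.2, 109.4, 71.3]
tool_rot: [3.139, -0.0, 1.703]
force: [-2.6, -0.9, 7.4]
width: 10.9
gripper_force: 59.4
```

Request:
{"op": "move_arm", "data": {
  "targets": "-1 0 1 -0.1 0 0 0; -1 0 2 0 0 0 0; -1 0 2 0 0 0 0; -1 0 2 0 0 0 0; -1 0 2 0 0 0 0"
}}

```text
clock: 2.2
eef_pos: [644.9, 119.0, 70.8]
tool_rot: [-3.096, 0.001, 1.704]
force: [-77.1, -9.1, 63.7]
width: 10.8
gripper_force: 79.2
```

Request:
{"op": "move_arm", "data": {
  "targets": "-1 0 0 0 0 0 0; -1 0 0 0 0 0 0; -1 0 0 0 0 0 0"
}}

```text
clock: 2.45
eef_pos: [644.5, 119.0, 70.9]
tool_rot: [-3.1, 0.001, 1.704]
force: [-43.1, -5.1, 38.3]
width: 10.4
gripper_force: 71.7
```

Request:
{"op": "move_arm", "data": {
  "targets": "-1 0 -1.9 0 0 0 0; 1 0 0 0 0 0 0; 1 0 0 0 0 0 0; 1 0 0 -1.5 0 0 0; 1 0 0 -3 0 0 0"
}}

```text
clock: 2.87
eef_pos: [644.8, 118.3, 112.9]
tool_rot: [-3.137, 0.001, 1.703]
force: [-0.1, -0.2, 0.5]
width: 58.9
gripper_force: 0.0
```

Request:
{"op": "move_arm", "data": {
  "targets": "1 -3 0 -3 0 0 7; 1 -3 0 -2 0 0 7; 1 -3 0 0 0 0 7; 1 0 0 0 0 0 0; 1 0 0 0 0 0 0"
}}

```text
clock: 3.28
eef_pos: [648.4, 26.4, 165.9]
tool_rot: [3.138, 0.001, 1.332]
force: [0.1, 0.7, -0.8]
width: 85.5
gripper_force: 0.0
```

Run:
```python
from h import *
shot('wrist','w2.png'); s=read_state(); print(s['eef_pos'],s['tool_rot'],s['force'],s['qpos'])
```

```text
[647.90905152  29.13003601 165.27676749] [ 3.13951906e+00 -7.68619041e-04  1.33552475e+00] [-0.37051524  1.20908957  0.21724978] [-0.14340348  0.69805316  0.09375717  1.59076834 -0.08001738  0.85431229
 -0.25428102]
```

View pics/w2.png

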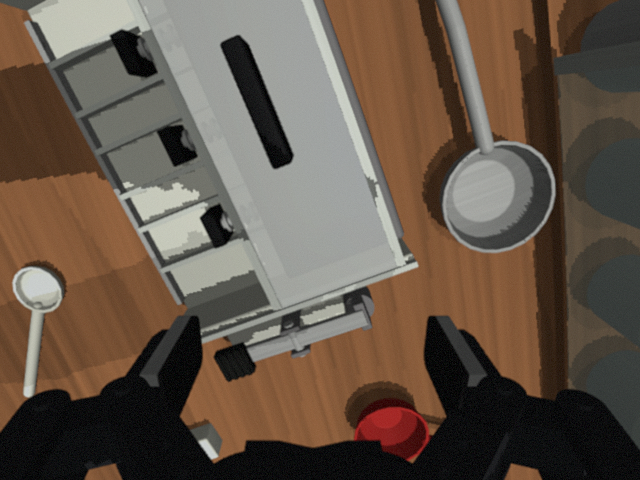

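The cover is now fully open: it had stood about 2 cm ajar at the start. The black followers are at (135,52), (178,145) and (218,225). The lip runs from (30,22) to (183,302).

Run:
```python
import cv2
a=cv2.imread('pics/w2.png')
cv2.imwrite('pics/c4.png',cv2.resize(a[10:320,20:290],None,fx=1.93,fy=1.93,interpolation=cv2.INTER_CUBIC))
```

```text
(no output)
```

View pics/c4.png

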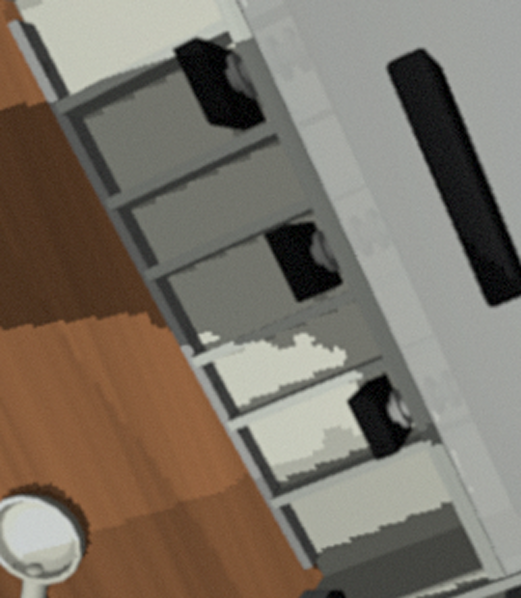

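Run:
```python
from h import *
cw=load('wrist'); p=[506.9,96.8,.13196]
g=lambda a:(20+a[0]/1.93,10+a[1]/1.93)
def inv(w):
    c,s=np.cos(p[2]),np.sin(p[2]); d=np.array(w[:2])-p[:2]; return [c*d[0]+s*d[1],-s*d[0]+c*d[1]]
for n,z,pts in [('lip out',18,[(10,22),(100,200),(185,352),(300,568)]),('lip in',18,[(22,22),(125,213),(300,535)]),('walls',22,[(60,103),(115,202),(150,275),(195,355),(235,422),(277,497)]),('foll',40,[(176,46),(212,122),(267,235),(297,300),(350,400),(375,457)]),('grip',92,[(390,68),(488,305)])]:
    for q in pts: w=atz(cw,[g(q)],z)[0]; print(n,w.round(1),np.round(inv(w),1))
```

```text
lip out [491.4 210.2  18. ] [ -0.5 114.5]
lip out [499.1 145.   18. ] [-1.4 48.8]
lip out [508.6  83.2  18. ] [ -0.1 -13.7]
lip out [520.2 -16.9  18. ] [  -1.8 -114.5]
lip in [495.7 209.   18. ] [  3.6 112.7]
lip in [506.5 138.2  18. ] [ 5.1 41.1]
lip in [525.7  -2.2  18. ] [   5.6 -100.6]
walls [500.6 179.3  22. ] [ 4.6 82.6]
walls [506.6 142.3  22. ] [ 5.7 45.2]
walls [509.  114.3  22. ] [ 4.4 17.1]
walls [514.1  81.5  22. ] [  5.2 -16.2]
walls [519.4  52.2  22. ] [  6.5 -45.9]
walls [524.4  17.8  22. ] [  6.9 -80.6]
foll [555.8 180.4  40. ] [59.5 76.5]
foll [559.  155.5  40. ] [59.4 51.3]
foll [564.3 116.3  40. ] [59.5 11.7]
foll [566.9  92.6  40. ] [ 58.9 -12.1]
foll [573.4  53.2  40. ] [ 60.2 -51.9]
foll [575.4  29.9  40. ] [ 59.1 -75.4]
grip [630.2 146.6  92. ] [128.8  33.1]
grip [638.7  80.7  92. ] [128.5 -33.3]
```

Request:
{"op": "move_arm", "data": {
  "targets": "1 0 0 0 0 0 6.96; 1 0 0 0 0 0 6.96; 1 0 0 0 0 0 6.96; 1 0 0 0 0 0 6.96; 1 0 0 0 0 0 6.96"
}}

```text
clock: 3.75
eef_pos: [647.2, 32.1, 164.3]
tool_rot: [-3.141, -0.001, 0.727]
force: [-0.4, -0.3, 0.8]
width: 85.0
gripper_force: 0.0
```

Request:
{"op": "move_arm", "data": {
  "targets": "1 0 0 0 0 0 6.96; 1 0 0 0 0 0 6.96; 1 0 0 0 0 0 6.96; 1 0 0 0 0 0 6.96; 1 0 0 0 0 0 6.96"
}}

```text
clock: 4.17
eef_pos: [647.1, 32.1, 164.2]
tool_rot: [-3.14, -0.0, 0.12]
force: [-0.2, 0.3, -0.1]
width: 85.4
gripper_force: 0.0
```

Request:
{"op": "move_arm", "data": {
  "targets": "1 -2.87 2.6 0 0 0 0; 1 -2.87 2.6 0 0 0 0; 1 -2.87 2.6 0 0 0 0; 1 -2.87 2.6 0 0 0 0; 1 -2.87 2.6 0 0 0 0"
}}

```text
clock: 4.58
eef_pos: [519.9, -116.1, 164.4]
tool_rot: [-3.141, -0.001, 0.126]
force: [0.3, -0.8, 0.4]
width: 85.3
gripper_force: 0.0
```

Request:
{"op": "move_arm", "data": {
  "targets": "1 -2.87 2.6 0 0 0 0; 1 -2.9 2.6 0 0 0 0; 1 0 0 0 0 0 0; 1 0 0 0 0 0 0; 1 0 0 0 0 0 0"
}}

```text
clock: 5.0
eef_pos: [470.4, -174.2, 164.7]
tool_rot: [-3.141, -0.001, 0.124]
force: [-0.0, -0.0, 0.5]
width: 85.1
gripper_force: 0.0
```

Run:
```python
from h import *
shot('wrist','w3.png'); s=read_state(); print(s['eef_pos'],s['tool_rot'],s['force'],s['qpos'])
```

```text
[ 470.61634373 -173.69927455  164.55867698] [-3.14086250e+00 -1.11788110e-03  1.25127989e-01] [ 0.39104667  0.32515315 -0.81545561] [ 0.02203754  0.54684782  0.40575616  2.00357559 -0.34497276  0.6564953
 -0.79475899]
```

View pics/w3.png

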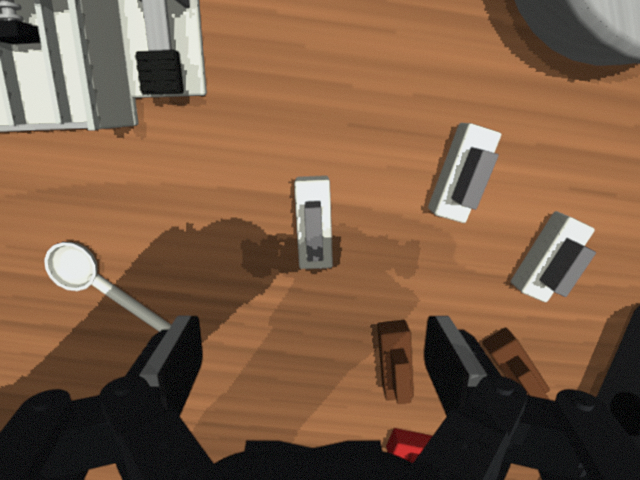

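Run:
```python
from h import *
cw=load('wrist')
# bar top-face/lower outlines; B,C left edges lie on the camera-near side
for n,pts,z in [('A top',[(295,180),(330,178),(333,266),(300,268)],22),('B fin',[(488,150),(497,154),(478,209),(465,206)],44),('C fin',[(585,240),(593,250),(561,296),(547,290)],44)]:
    w=atz(cw,pts,z); d=w[3]-w[0]+w[2]-w[1]; print(n,w.mean(0).round(1),'yaw',np.degrees(np.arctan2(-d[1],-d[0])).round(1),np.linalg.norm(d)/2, np.linalg.norm(w[1]-w[0]))
print(proj(cw,[[469.6,-176,44],[522.6,-283,44],[465.4,-371,44]]))
```

```text
A top [ 468.3 -175.6   22. ] yaw 9.6 69.26795276033073 25.542968450893362
B fin [ 519.9 -283.6   44. ] yaw -7.1 39.18128974217578 6.955447178844722
C fin [ 464.  -368.1   44. ] yaw -19.1 42.783707529310576 11.07117855872745
[[315.38616927 231.74976457]
 [481.96991799 176.18447657]
 [575.491401   268.14191066]]
```

Request:
{"op": "move_arm", "data": {
  "targets": "1 -0.15 0.18 3.5 0 0 0; 1 0 0 3.5 0 0 0; 1 0 0 3.5 0 0 0; 1 0 0 3.0 0 0 0; 1 0 0 0.55 0 0 0"
}}

```text
clock: 5.47
eef_pos: [466.5, -174.2, 19.9]
tool_rot: [-3.137, 0.005, 0.125]
force: [0.2, -0.2, -0.2]
width: 85.5
gripper_force: 0.0
```

Request:
{"op": "move_arm", "data": {
  "targets": "-1 0 0 0 0 0 0; -1 0 0 0 0 0 0; -1 0 0 0 0 0 0; -1 0 0 0 0 0 0; -1 0 0 0 0 0 0"
}}

```text
clock: 5.88
eef_pos: [468.7, -177.5, 25.7]
tool_rot: [3.14, -0.003, 0.122]
force: [-0.4, 0.2, 0.4]
width: 25.5
gripper_force: 0.0
```

Request:
{"op": "move_arm", "data": {
  "targets": "-1 0 0 0 0 0 0; -1 0 0 0 0 0 0; -1 0 0 -2 0 0 0; -1 0 0 -3 0 0 0; -1 0 0 -3 0 0 -0.5"
}}

```text
clock: 6.3
eef_pos: [466.5, -177.2, 104.7]
tool_rot: [-3.141, 0.002, 0.13]
force: [1.0, -0.6, -0.4]
width: 10.5
gripper_force: 62.2
```

```bash
cat > go.py <<'E'
import sys
from h import *
p=[506.9,96.8,.13196]
def inv(w):
    c,s=np.cos(p[2]),np.sin(p[2]); d=np.array(w[:2])-p[:2]; return np.array([c*d[0]+s*d[1],-s*d[0]+c*d[1]])
def rep():
    s=read_state(); y=s['tool_rot'][2]; e=s['eef_pos']
    print('clk',s['clock'],'tcp',e.round(1),'yaw',np.degrees(y).round(2),'doser',inv(e).round(1),'F',s['force'].round(1),'w',round(s['width'],1),'g',round(s['gripper_force'],1),'q',s['qpos'].round(2))
def delta(x,y,z):
    s=read_state(); a=s['tool_rot'][2]; d=np.array([x,y,z])-s['eef_pos']
    print('cm tool', ((d[0]*np.cos(a)+d[1]*np.sin(a))/10).round(2), ((d[0]*np.sin(a)-d[1]*np.cos(a))/10).round(2), (-d[2]/10).round(2))
if __name__=='__main__':
    rep()
    if len(sys.argv)>3: delta(*map(float,sys.argv[1:4]))
E
python3 go.py
```

```text
clk 6.3 tcp [ 466.5 -177.2  104.7] yaw 7.43 doser [ -76.1 -266.3] F [ 1.  -0.6 -0.4] w 10.5 g 62.2 q [ 0.08  0.64  0.34  2.05 -0.42  0.52 -0.72]
```

Request:
{"op": "move_arm", "data": {
  "targets": "-1 0.9 -3.67 0 0 0 0; -1 0.9 -3.67 0 0 0 0; -1 0.9 -3.67 0 0 0 0; -1 0.9 -3.67 0 0 0 0; -1 0.9 -3.67 0 0 0 0"
}}

```text
clock: 6.72
eef_pos: [488.2, 12.1, 104.6]
tool_rot: [-3.141, -0.0, 0.13]
force: [0.6, 0.6, -0.7]
width: 10.8
gripper_force: 62.3
```

Request:
{"op": "move_arm", "data": {
  "targets": "-1 0.9 -3.67 0 0 0 0; -1 0.9 -3.67 0 0 0 0; -1 0.9 -3.67 0 0 0 0; -1 0.9 -3.67 0 0 0 0; -1 0 0 0 0 0 0"
}}

```text
clock: 7.13
eef_pos: [504.8, 171.3, 103.9]
tool_rot: [-3.136, -0.001, 0.143]
force: [0.9, 0.1, -0.7]
width: 10.4
gripper_force: 62.2
```

Request:
{"op": "move_arm", "data": {
  "targets": "-1 0 0 0 0 0 0; -1 0 0 0 0 0 0; -1 0 0 0 0 0 0"
}}

```text
clock: 7.38
eef_pos: [504.9, 158.8, 104.4]
tool_rot: [3.141, 0.0, 0.128]
force: [-0.2, 0.3, -1.1]
width: 10.4
gripper_force: 62.2
```

```bash
python3 go.py
python3 - <<'E'
from h import *
shot('wrist','w4.png')
E
```

```text
clk 7.3833 tcp [504.9 158.8 104.4] yaw 7.32 doser [ 6.1 61.7] F [-0.2  0.3 -1.1] w 10.4 g 62.2 q [-0.64  0.69  0.44  1.98 -0.5   0.59 -1.31]
```

View pics/w4.png

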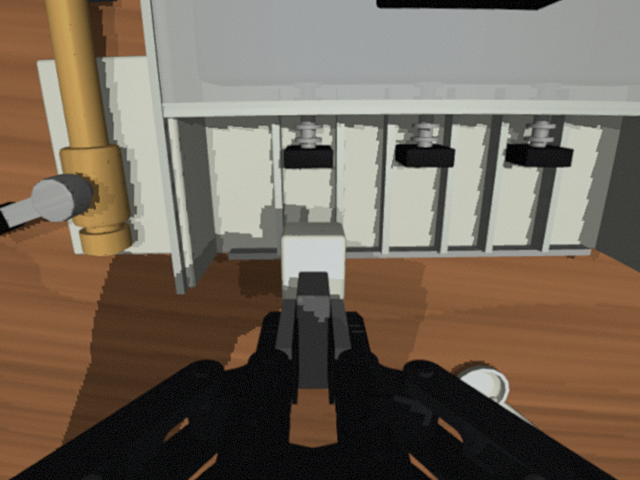

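The strip is held straight, its white end at (313,265). The left lane's follower is at (308,155).

Request:
{"op": "move_arm", "data": {
  "targets": "-1 0 -0.23 2.8 0 0 -0.24; -1 0 0 2.8 0 0 0; -1 0 0 0 0 0 0; -1 0 0 0 0 0 0"
}}

```text
clock: 7.77
eef_pos: [503.8, 161.0, 47.7]
tool_rot: [3.141, 0.003, 0.132]
force: [0.3, -0.6, -0.7]
width: 10.5
gripper_force: 62.2
```

Request:
{"op": "move_arm", "data": {
  "targets": "-1 0.8 0 0 0 0 0; -1 0.8 0 0 0 0 0; -1 0.8 0 0 0 0 0; -1 0.8 0 0 0 0 0; -1 0.8 0 0 0 0 0"
}}

```text
clock: 8.18
eef_pos: [544.8, 168.4, 48.9]
tool_rot: [-3.141, 0.001, 0.135]
force: [-3.2, -0.9, 0.7]
width: 10.1
gripper_force: 62.3
```

Request:
{"op": "move_arm", "data": {
  "targets": "-1 0 0 0 0 0 0; -1 0 0 0 0 0 0; -1 0 0 0 0 0 0"
}}

```text
clock: 8.43
eef_pos: [543.5, 168.3, 48.1]
tool_rot: [-3.141, 0.001, 0.135]
force: [-3.3, -0.7, 0.4]
width: 10.8
gripper_force: 62.3
```

```bash
python3 go.py
```

```text
clk 8.4333 tcp [543.5 168.3  48.1] yaw 7.71 doser [45.7 66.1] F [-3.3 -0.7  0.4] w 10.8 g 62.3 q [-0.59  0.81  0.38  1.89 -0.55  0.54 -1.28]
```

Request:
{"op": "move_arm", "data": {
  "targets": "-1 0 0.2 0.5 0 0 0; -1 0 0 0.5 0 0 0; -1 0 0 0.5 0 0 0; -1 0 0 0 0 0 0; -1 0 0 0 0 0 0"
}}

```text
clock: 8.85
eef_pos: [544.2, 166.1, 32.8]
tool_rot: [-3.142, 0.001, 0.134]
force: [-3.4, -0.2, 1.2]
width: 10.3
gripper_force: 63.3
```

```bash
python3 go.py
```

```text
clk 8.85 tcp [544.2 166.1  32.8] yaw 7.68 doser [46.1 63.8] F [-3.4 -0.2  1.2] w 10.3 g 63.3 q [-0.57  0.83  0.36  1.89 -0.56  0.51 -1.26]
```

Request:
{"op": "move_arm", "data": {
  "targets": "-1 0 0 0.1 0 0 0; 0 0 0 0 0 0 0; 0 0 0 0 0 0 0; 0 0 0 0 0 0 0; 0 0 0 0 0 0 0"
}}

```text
clock: 9.27
eef_pos: [545.3, 166.3, 32.2]
tool_rot: [3.141, -0.001, 0.134]
force: [0.5, 0.3, 0.8]
width: 42.6
gripper_force: 0.0
```

Request:
{"op": "move_arm", "data": {
  "targets": "0 0 0 -2 0 0 0; 0 0 0 -4 0 0 0; 0 0 0 -4 0 0 0; 0 0 0 -2 0 0 0; 0 0 0 0 0 0 0"
}}

```text
clock: 9.68
eef_pos: [548.3, 166.7, 157.0]
tool_rot: [-3.14, -0.01, 0.134]
force: [0.6, -0.6, -0.5]
width: 42.9
gripper_force: 0.0
```

```bash
python3 - <<'E'
from h import *
shot('wrist','w5.png'); shot('side','s5.png')
E
python3 go.py 521 -283 150
```

```text
clk 9.7833 tcp [545.1 166.7 152.9] yaw 7.72 doser [47.1 64.3] F [-0.7  0.4 -0.8] w 42.5 g 0.0 q [-0.66  0.66  0.5   1.83 -0.45  0.75 -1.36]
cm tool -8.43 44.24 0.29
```

View pics/w5.png

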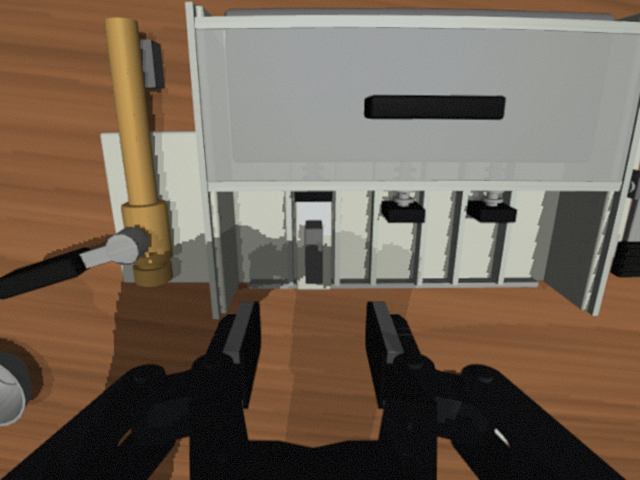

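The strip sits flat in the left lane, at (314,245). The valve's pivot cap is at (128,246), with the sleeve running from (82,262) to (3,289).

Run:
```python
from h import *
from go import inv
cw=load('wrist')
for n,uv,z in [('cap',(128,246),78),('near',(83,262),76),('far',(2,289),76)]:
    w=atz(cw,[uv],z)[0]; print(n,w.round(1),inv(w).round(1))
a,b=cv2.imread('pics/side0.png').astype(int),cv2.imread('pics/s5.png').astype(int)
for n,(x,y) in dict(A=(296,303),B=(326,334),C=(301,369)).items(): print(n,abs(a-b)[y-22:y+22,x-28:x+28].mean().round(1))
```

```text
cap [537.  278.3  78. ] [ 53.7 175.9]
near [521.6 307.9  76. ] [ 42.4 207.4]
far [494.8 363.7  76. ] [ 23.2 266.1]
A 21.4
B 27.1
C 2.3
```

Request:
{"op": "move_arm", "data": {
  "targets": "0 0 3.6 0 0 0 5; 0 0 3.6 0 0 0 5; 0 0 3.6 0 0 0 5; 0 0 0 0 0 0 0; 0 0 0 0 0 0 0"
}}

```text
clock: 10.2
eef_pos: [548.6, 55.8, 150.9]
tool_rot: [3.14, 0.002, -0.132]
force: [0.3, 0.3, -0.6]
width: 42.7
gripper_force: 0.0
```

```bash
python3 go.py 521 -283 150
```

```text
clk 10.2 tcp [548.6  55.8 150.9] yaw -7.59 doser [ 36.  -46.2] F [ 0.3  0.3 -0.6] w 42.7 g 0.0 q [-0.51  0.66  0.56  1.88 -0.5   0.74 -1.37]
cm tool 1.73 33.94 0.09
```

Run:
```python
from h import *
c=load('side')
for f in ['side0.png','s5.png']:
    a=cv2.imread('pics/'+f)[270:420,200:380]; h=cv2.cvtColor(a,cv2.COLOR_BGR2HSV)
    m=((h[...,1]<60)&(h[...,2]>75)).astype('uint8'); n,l,s,ce=cv2.connectedComponentsWithStats(m)
    print(f)
    for i in range(1,n):
        if s[i,4]>150:
            ce_=ce[i]+[200,270]; r=cv2.minAreaRect(np.argwhere(l==i)[:,::-1].astype('float32'))
            print(s[i],ce_.round(1),atz(c,[ce_],18)[0].round(1))
```

```text
side0.png
[115   0  65  13 502] [348.1 274.2] [600.3 -79.5  18. ]
[ 79  21  34  24 576] [295.5 303.1] [ 468.9 -176.8   18. ]
[108  52  35  23 656] [325.  334.3] [ 520.9 -283.2   18. ]
[ 80  85  40  28 796] [299.8 369.2] [ 463.7 -373.    18. ]
[   0  117   84   33 2541] [242.3 404.3] [ 360.5 -444.5   18. ]
s5.png
[115   0  65  13 503] [348.1 274.2] [600.2 -79.5  18. ]
[102  46  35  23 657] [319.  327.7] [ 511.  -262.2   18. ]
[ 80  85  40  28 797] [299.8 369.2] [ 463.7 -373.    18. ]
[   0  117   84   33 2540] [242.3 404.2] [ 360.4 -444.5   18. ]
```

Request:
{"op": "move_arm", "data": {
  "targets": "1 0.06 4 0 0 0 0; 1 0.06 4 0 0 0 0; 1 0.06 4 0 0 0 0; 1 0.06 4 0 0 0 0; 1 0.06 4 0 0 0 0"
}}

```text
clock: 10.62
eef_pos: [526.8, -139.7, 150.9]
tool_rot: [-3.14, 0.002, -0.124]
force: [0.5, 0.7, -0.9]
width: 85.4
gripper_force: 0.0
```

Request:
{"op": "move_arm", "data": {
  "targets": "1 0.06 4 0 0 0 0; 1 0.06 4 0 0 0 0; 1 0.06 4 0 0 0 0; 1 0 0 0 0 0 0; 1 0 0 0 0 0 0"
}}

```text
clock: 11.03
eef_pos: [512.9, -261.2, 151.1]
tool_rot: [3.141, 0.001, -0.131]
force: [0.8, 0.9, -0.1]
width: 85.7
gripper_force: 0.0
```

```bash
cat > find.py <<'E'
from h import *
import go
def find(fn):
    im=shot('wrist',fn); a=im['color']; h=cv2.cvtColor(a,cv2.COLOR_RGB2HSV)
    m=((h[...,1]<45)&(h[...,2]>165)).astype('uint8'); n,l,s,ce=cv2.connectedComponentsWithStats(m)
    for i in range(1,n):
        if 500<s[i,4]<8000:
            r=cv2.minAreaRect(np.argwhere(l==i)[:,::-1].astype('float32')); b=cv2.boxPoints(r)
            w=atz(im,b,22); e=sorted([(np.linalg.norm(w[k]-w[(k+1)%4]),k) for k in range(4)])
            L=w[(e[3][1]+1)%4]-w[e[3][1]]
            print(s[i,:4],'ctr',w.mean(0).round(1),'size',round(e[3][0],1),round(e[0][0],1),'yaw',round(np.degrees(np.arctan(L[1]/L[0])),1))
go.rep(); find(__import__('sys').argv[1])
E
python3 find.py w6.png
```

```text
clk 11.0333 tcp [ 512.9 -261.2  151.1] yaw -7.5 doser [ -41.2 -355.7] F [ 0.8  0.9 -0.1] w 85.7 g 0.0 q [ 0.11  0.68  0.51  1.82 -0.45  0.77 -0.85]
[346   0 219  51] ctr [ 632.4 -368.3   22. ] size 141.3 28.7 yaw 83.5
[  0  31  75 174] ctr [610.8 -77.   22. ] size 118.7 18.2 yaw 7.0
[261 204  37  52] ctr [ 513.4 -236.7   22. ] size 38.7 25.5 yaw -10.0
[440 226  55  88] ctr [ 462.7 -371.7   22. ] size 72.6 25.0 yaw -14.7
[  0 358  65  40] ctr [404.1   4.8  22. ] size 59.2 41.2 yaw 38.4
```

Run:
```python
from h import *
c=shot('side','s6.png')
a=cv2.imread('pics/s6.png')[270:420,200:380]; h=cv2.cvtColor(a,cv2.COLOR_BGR2HSV)
m=((h[...,1]<60)&(h[...,2]>75)).astype('uint8'); n,l,s,ce=cv2.connectedComponentsWithStats(m)
for i in range(1,n):
    if s[i,4]>150: print(s[i],atz(c,[ce[i]+[200,270]],18)[0].round(1))
a=cv2.imread('pics/w6.png')[150:350,200:520]; b=cv2.imread('pics/s6.png')[280:390,230:406]
cv2.imwrite('pics/c6.png',np.vstack([cv2.resize(a,(480,300)),cv2.resize(b,(480,300))]))
```

```text
[115   0  65  13 541] [595.7 -80.4  18. ]
[ 95  39  35  22 590] [ 499.2 -239.1   18. ]
[ 80  85  40  28 800] [ 463.8 -372.9   18. ]
[   0  117   84   33 2543] [ 360.5 -444.5   18. ]
```

View pics/c6.png

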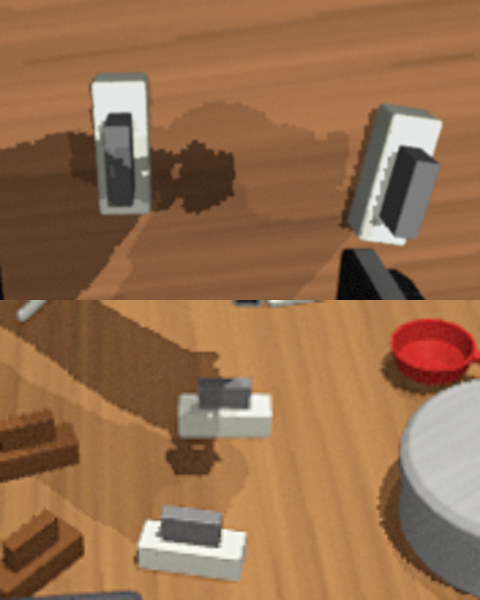

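B has slid to about (499,-239) and is still upright and parallel to the tool. C is unchanged.

```bash
python3 - <<'E'
from h import *
print(atz(load('side'),[(312.1,309.7)],44), atz(load('wrist'),[(279.3,258.7)],44), atz(load('wrist'),[(280.5,246)],22))
E
python3 go.py 498 -239 24
python3 - <<'E'
from h import *
c=shot('side','s7.png')
a=cv2.imread('pics/s7.png')[270:420,200:380]; h=cv2.cvtColor(a,cv2.COLOR_BGR2HSV)
m=((h[...,1]<60)&(h[...,2]>75)).astype('uint8'); n,l,s,ce=cv2.connectedComponentsWithStats(m)
for i in range(1,n):
    if s[i,4]>150: print(s[i],atz(c,[ce[i]+[200,270]],18)[0].round(1))
E
```

```text
[[ 499.69957401 -235.10949482   44.        ]] [[ 499.68635392 -236.56898464   44.        ]] [[ 501.14939818 -235.89861522   22.        ]]
clk 11.1333 tcp [ 514.  -257.1  151. ] yaw -7.18 doser [ -39.5 -351.8] F [-0.8  0.7 -0.1] w 85.6 g 0.0 q [ 0.1   0.68  0.5   1.82 -0.45  0.77 -0.85]
cm tool -1.81 -1.6 12.7
[115   0  65  13 525] [597.4 -80.4  18. ]
[ 95  39  35  22 595] [ 499.2 -239.1   18. ]
[ 80  85  40  28 799] [ 463.7 -372.9   18. ]
[   0  117   84   33 2541] [ 360.5 -444.5   18. ]
```

Request:
{"op": "move_arm", "data": {
  "targets": "1 -1.6 -1.9 3 0 0 0; 1 0 0 3 0 0 0; 1 0 0 0 0 0 0; 1 0 0 0 0 0 0; 1 0 0 0 0 0 0"
}}

```text
clock: 11.6
eef_pos: [501.6, -238.5, 93.3]
tool_rot: [3.141, -0.002, -0.126]
force: [-0.7, -0.6, 1.5]
width: 85.2
gripper_force: 0.0
```

```bash
python3 go.py 500 -236.5 24.5
```

```text
clk 11.6 tcp [ 501.6 -238.5   93.3] yaw -7.22 doser [ -49.4 -331.7] F [-0.7 -0.6  1.5] w 85.2 g 0.0 q [ 0.11  0.73  0.44  1.91 -0.52  0.61 -0.81]
cm tool -0.18 -0.18 6.88
```

Request:
{"op": "move_arm", "data": {
  "targets": "1 -0.15 -0.18 3 0 0 0; 1 0 0 3 0 0 0; 1 0 0 0.85 0 0 0; -1 0 0 0 0 0 0; -1 0 0 0 0 0 0"
}}

```text
clock: 12.02
eef_pos: [499.9, -237.3, 25.0]
tool_rot: [3.141, -0.002, -0.128]
force: [0.5, 0.4, 0.8]
width: 63.4
gripper_force: 0.0
```

Request:
{"op": "move_arm", "data": {
  "targets": "-1 0 0 0 0 0 0; -1 0 0 0 0 0 0; -1 0 0 0 0 0 0; -1 0 0 0 0 0 0; -1 0 0 0 0 0 0"
}}

```text
clock: 12.43
eef_pos: [499.6, -236.6, 24.7]
tool_rot: [3.141, -0.001, -0.127]
force: [-0.6, 0.8, 6.1]
width: 10.6
gripper_force: 60.3
```

Request:
{"op": "move_arm", "data": {
  "targets": "-1 0 0 -2 0 0 0; -1 0 0 -3 0 0 0; -1 0 0 -3 0 0 -4.93; -1 0 0 0 0 0 -4.93; -1 0 0 0 0 0 -4.92"
}}

```text
clock: 12.85
eef_pos: [500.2, -237.1, 105.7]
tool_rot: [3.139, -0.003, 0.135]
force: [0.4, -0.2, -1.4]
width: 10.6
gripper_force: 64.0
```

Request:
{"op": "move_arm", "data": {
  "targets": "-1 0 0 0 0 0 0; -1 0 0 0 0 0 0"
}}

```text
clock: 13.02
eef_pos: [498.8, -236.3, 103.8]
tool_rot: [-3.141, 0.0, 0.128]
force: [-0.4, 0.0, -1.2]
width: 10.4
gripper_force: 64.0
```

```bash
python3 go.py 511.9 97.5 104
```

```text
clk 13.0167 tcp [ 498.8 -236.3  103.8] yaw 7.34 doser [ -51.9 -329.1] F [-0.4  0.  -1.2] w 10.4 g 64.0 q [ 0.15  0.7   0.38  1.91 -0.44  0.61 -0.63]
cm tool 5.56 -32.94 -0.02
```

Request:
{"op": "move_arm", "data": {
  "targets": "-1 0.63 -3.66 0 0 0 0; -1 0.63 -3.66 0 0 0 0; -1 0.63 -3.66 0 0 0 0; -1 0.63 -3.66 0 0 0 0; -1 0.63 -3.66 0 0 0 0"
}}

```text
clock: 13.43
eef_pos: [505.9, -49.4, 103.3]
tool_rot: [-3.142, 0.001, 0.127]
force: [0.3, -0.5, -1.5]
width: 10.7
gripper_force: 64.1
```

Request:
{"op": "move_arm", "data": {
  "targets": "-1 0.63 -3.66 0 0 0 0; -1 0.63 -3.66 0 0 0 0; -1 0.63 -3.66 0 0 0 0; -1 0.63 -3.66 0 0 0 0; -1 0 0 0 0 0 0"
}}

```text
clock: 13.85
eef_pos: [511.4, 107.9, 102.6]
tool_rot: [-3.136, 0.002, 0.141]
force: [0.1, 1.3, -2.8]
width: 10.2
gripper_force: 64.0
```

Request:
{"op": "move_arm", "data": {
  "targets": "-1 0 0 2.8 0 0 0; -1 0 0 2.8 0 0 0; -1 0 0 0 0 0 0; -1 0 0 0 0 0 0; -1 0 0 0 0 0 0"
}}

```text
clock: 14.27
eef_pos: [512.6, 96.8, 48.3]
tool_rot: [3.141, -0.0, 0.129]
force: [-0.3, -0.1, -0.3]
width: 10.3
gripper_force: 64.2
```

```bash
python3 go.py; python3 -c "
from h import *
shot('wrist','w7.png')"; python3 go.py
```

```text
clk 14.2667 tcp [512.6  96.8  48.3] yaw 7.38 doser [ 5.7 -0.7] F [-0.3 -0.1 -0.3] w 10.3 g 64.2 q [-0.48  0.77  0.36  2.02 -0.59  0.45 -1.11]
clk 14.3167 tcp [513.1  96.9  48.8] yaw 7.39 doser [ 6.2 -0.7] F [ 0.3 -0.7 -1.4] w 10.4 g 64.2 q [-0.48  0.77  0.36  2.02 -0.59  0.45 -1.11]
```

Request:
{"op": "move_arm", "data": {
  "targets": "-1 0.8 -0.05 0 0 0 -0.2; -1 0.8 0 0 0 0 0; -1 0.8 0 0 0 0 0; -1 0.8 0 0 0 0 0; -1 0.8 0 0 0 0 0"
}}

```text
clock: 14.73
eef_pos: [552.2, 103.6, 47.9]
tool_rot: [-3.141, 0.001, 0.134]
force: [-2.7, -0.4, 0.4]
width: 10.8
gripper_force: 64.3
```

Request:
{"op": "move_arm", "data": {
  "targets": "-1 0 0 0 0 0 0; -1 0 0 0 0 0 0; -1 0 0 0 0 0 0"
}}

```text
clock: 14.98
eef_pos: [551.1, 103.3, 47.5]
tool_rot: [-3.141, 0.002, 0.134]
force: [-1.5, -0.2, 0.4]
width: 10.4
gripper_force: 64.2
```

```bash
python3 go.py
```

```text
clk 14.9833 tcp [551.1 103.3  47.5] yaw 7.68 doser [44.7  0.7] F [-1.5 -0.2  0.4] w 10.4 g 64.2 q [-0.48  0.81  0.39  1.91 -0.57  0.53 -1.13]
```

Request:
{"op": "move_arm", "data": {
  "targets": "-1 0.2 0.05 0.4 0 0 0; -1 0 0 0.4 0 0 0; -1 0 0 0.4 0 0 0; -1 0 0 0.3 0 0 0; -1 0 0 0 0 0 0"
}}

```text
clock: 15.4
eef_pos: [553.5, 102.9, 32.7]
tool_rot: [-3.141, 0.001, 0.134]
force: [-2.7, -0.9, 3.7]
width: 10.4
gripper_force: 64.6
```

Request:
{"op": "move_arm", "data": {
  "targets": "-1 0 0 0 0 0 0; -1 0 0 0 0 0 0"
}}

```text
clock: 15.57
eef_pos: [553.5, 103.0, 32.7]
tool_rot: [-3.141, 0.001, 0.134]
force: [-4.0, -0.4, 4.5]
width: 10.7
gripper_force: 64.7
```

```bash
python3 go.py
```

```text
clk 15.5667 tcp [553.5 103.   32.7] yaw 7.67 doser [47. -0.] F [-4.  -0.4  4.5] w 10.7 g 64.7 q [-0.47  0.83  0.37  1.91 -0.59  0.51 -1.12]
```

Seated on the floor, with 4.5 N showing upward. I'll release it and lift.

Request:
{"op": "move_arm", "data": {
  "targets": "-0.2 0 0 0 0 0 0; -0.2 0 0 0 0 0 0; -0.2 0 0 0 0 0 0; -0.2 0 0 0 0 0 0; -0.2 0 0 0 0 0 0"
}}

```text
clock: 15.98
eef_pos: [554.6, 103.1, 32.8]
tool_rot: [3.141, -0.001, 0.134]
force: [-0.2, 1.8, 0.7]
width: 33.8
gripper_force: 0.0
```

Request:
{"op": "move_arm", "data": {
  "targets": "-0.2 0 0 -2 0 0 0; 0 0 0 -4 0 0 0; 0 0 0 -4 0 0 0; 0 0 0 -2 0 0 0; 0 0 0 0 0 0 0"
}}

```text
clock: 16.4
eef_pos: [557.5, 103.2, 157.6]
tool_rot: [-3.141, -0.01, 0.134]
force: [0.8, 0.1, 0.3]
width: 42.5
gripper_force: 0.0
```

```bash
cat > side.py <<'E'
from h import *
import sys
c=shot('side',sys.argv[1])
a=cv2.imread('pics/'+sys.argv[1])[270:420,200:380]; h=cv2.cvtColor(a,cv2.COLOR_BGR2HSV)
m=((h[...,1]<60)&(h[...,2]>75)).astype('uint8'); n,l,s,ce=cv2.connectedComponentsWithStats(m)
for i in range(1,n):
    if s[i,4]>150: print(s[i],atz(c,[ce[i]+[200,270]],18)[0].round(1))
E
python3 side.py s8.png
python3 -c "
from h import *
shot('wrist','w8.png')"; python3 go.py
```

```text
[115   0  65  13 503] [600.3 -79.5  18. ]
[ 80  85  40  28 798] [ 463.8 -373.    18. ]
[   0  117   84   33 2537] [ 360.5 -444.5   18. ]
clk 16.5 tcp [554.5 103.4 153.4] yaw 7.7 doser [48.   0.3] F [-1.4  0.4 -0.6] w 43.2 g 0.0 q [-0.56  0.66  0.52  1.85 -0.47  0.75 -1.22]
```

Request:
{"op": "move_arm", "data": {
  "targets": "0 0 0 0 0 0 6.05; 0 0 0 0 0 0 6.05; 0 0 0 0 0 0 6.05; 0 0 0 0 0 0 6.05; 1 0 0 0 0 0 0"
}}

```text
clock: 16.92
eef_pos: [552.8, 103.1, 150.9]
tool_rot: [3.139, 0.003, -0.291]
force: [-0.8, 0.6, -0.5]
width: 53.6
gripper_force: 0.0
```

Request:
{"op": "move_arm", "data": {
  "targets": "1 0.4 4 0 0 0 0; 1 0.4 4 0 0 0 0; 1 0.4 4 0 0 0 0; 1 0.4 4 0 0 0 0; 1 0.4 4 0 0 0 0"
}}

```text
clock: 17.33
eef_pos: [515.0, -95.7, 151.7]
tool_rot: [3.141, 0.002, -0.284]
force: [0.8, -0.7, -0.4]
width: 85.4
gripper_force: 0.0
```

Request:
{"op": "move_arm", "data": {
  "targets": "1 0.4 4 0 0 0 0; 1 0.4 4 0 0 0 0; 1 0.4 4 0 0 0 0; 1 0.4 4 0 0 0 0; 1 0.4 4 0 0 0 0"
}}

```text
clock: 17.75
eef_pos: [477.4, -293.2, 151.6]
tool_rot: [-3.141, 0.002, -0.285]
force: [0.6, -0.6, -0.3]
width: 85.4
gripper_force: 0.0
```

Request:
{"op": "move_arm", "data": {
  "targets": "1 0.4 4 0 0 0 0; 1 0.4 4 0 0 0 0; 1 0 0 0 0 0 0; 1 0 0 0 0 0 0; 1 0 0 0 0 0 0"
}}

```text
clock: 18.17
eef_pos: [462.9, -370.0, 151.5]
tool_rot: [-3.14, 0.002, -0.287]
force: [-0.3, 0.1, 0.5]
width: 85.4
gripper_force: 0.0
```

```bash
python3 find.py w9.png;python3 side.py s9.png; python3 go.py 464.5 -370.5 24.5
```

```text
clk 18.1667 tcp [ 462.9 -370.   151.5] yaw -16.46 doser [-105.  -456.9] F [-0.3  0.1  0.5] w 85.4 g 0.0 q [ 0.29  0.71  0.56  1.77 -0.5   0.81 -0.77]
[297 178  37  87] ctr [ 465.2 -372.3   22. ] size 64.4 25.0 yaw -17.2
[115   0  65  13 504] [600.4 -79.5  18. ]
[ 80  85  40  28 796] [ 463.7 -373.    18. ]
[   0  116   84   34 2549] [ 360.6 -444.4   18. ]
clk 18.2667 tcp [ 464.  -368.7  151.9] yaw -16.34 doser [-103.8 -455.8] F [-0.6  0.7 -0.1] w 85.3 g 0.0 q [ 0.28  0.71  0.56  1.77 -0.5   0.81 -0.77]
cm tool 0.1 0.16 12.74
```

Request:
{"op": "move_arm", "data": {
  "targets": "1 0.05 0.2 3.5 0 0 0; 1 0 0 3.5 0 0 0; 1 0 0 3.5 0 0 0; 1 0 0 2.2 0 0 0; -1 0 0 0 0 0 0"
}}

```text
clock: 18.68
eef_pos: [461.8, -368.2, 21.1]
tool_rot: [-3.137, 0.008, -0.285]
force: [-0.6, 0.6, 0.5]
width: 75.6
gripper_force: 0.0
```

Request:
{"op": "move_arm", "data": {
  "targets": "-1 0 0 0 0 0 0; -1 0 0 0 0 0 0; -1 0 0 0 0 0 0; -1 0 0 0 0 0 0; -1 0 0 0 0 0 0"
}}

```text
clock: 19.1
eef_pos: [464.3, -373.2, 27.2]
tool_rot: [3.141, -0.002, -0.288]
force: [1.0, 0.3, 2.0]
width: 12.2
gripper_force: 1.3
```

Request:
{"op": "move_arm", "data": {
  "targets": "-1 0 0 0 0 0 0; -1 0 0 -2 0 0 0; -1 0 0 -3 0 0 0; -1 0 0 -3 0 0 -5.99; -1 0 0 0 0 0 -5.99"
}}

```text
clock: 19.52
eef_pos: [465.6, -375.7, 111.2]
tool_rot: [3.135, -0.007, -0.075]
force: [-0.4, -1.0, -1.3]
width: 10.5
gripper_force: 59.1
```

Request:
{"op": "move_arm", "data": {
  "targets": "-1 0 0 0 0 0 -5.99; -1 0 0 0 0 0 -5.99; -1 0 0 0 0 0 0; -1 0 0 0 0 0 0; -1 0 0 0 0 0 0"
}}

```text
clock: 19.93
eef_pos: [463.3, -372.8, 105.7]
tool_rot: [-3.141, 0.0, 0.127]
force: [0.1, -0.6, -0.9]
width: 10.9
gripper_force: 59.1
```

```bash
python3 go.py 520.3 34 104
```

```text
clk 19.9333 tcp [ 463.3 -372.8  105.7] yaw 7.28 doser [-105.1 -459.8] F [ 0.1 -0.6 -0.9] w 10.9 g 59.1 q [ 0.38  0.75  0.4   1.79 -0.43  0.69 -0.41]
cm tool 10.81 -39.63 0.17
```

Request:
{"op": "move_arm", "data": {
  "targets": "-1 1.1 -3.96 0 0 0 0; -1 1.1 -3.96 0 0 0 0; -1 1.1 -3.96 0 0 0 0; -1 1.1 -3.96 0 0 0 0; -1 1.1 -3.96 0 0 0 0"
}}

```text
clock: 20.35
eef_pos: [492.2, -167.6, 105.6]
tool_rot: [3.142, 0.0, 0.127]
force: [0.9, -0.1, -1.2]
width: 10.3
gripper_force: 59.1
```

Request:
{"op": "move_arm", "data": {
  "targets": "-1 1.1 -3.96 0 0 0 0; -1 1.1 -3.96 0 0 0 0; -1 1.1 -3.96 0 0 0 0; -1 1.1 -3.96 0 0 0 0; -1 1.1 -3.96 0 0 0 0"
}}

```text
clock: 20.77
eef_pos: [521.2, 36.1, 105.7]
tool_rot: [3.141, -0.0, 0.128]
force: [0.7, -0.2, -1.1]
width: 10.2
gripper_force: 59.1
```

Request:
{"op": "move_arm", "data": {
  "targets": "-1 0 0 0 0 0 0; -1 0 0 0 0 0 0; -1 0 0 0 0 0 0; -1 0 0 0 0 0 0"
}}

```text
clock: 21.1
eef_pos: [521.1, 32.3, 105.8]
tool_rot: [3.14, 0.0, 0.127]
force: [0.6, -0.2, -0.7]
width: 10.7
gripper_force: 59.2
```

```bash
python3 go.py;  python3 -c "
from h import *
shot('wrist','w10.png')"
```

```text
clk 21.1 tcp [521.1  32.3 105.8] yaw 7.26 doser [  5.6 -65.8] F [ 0.6 -0.2 -0.7] w 10.7 g 59.2 q [-0.42  0.68  0.47  2.   -0.54  0.59 -1.03]
```

Request:
{"op": "move_arm", "data": {
  "targets": "-1 0 -0.13 2.8 0 0 -0.3; -1 0 0 2.9 0 0 0; -1 0 0 0 0 0 0; -1 0 0 0 0 0 0"
}}

```text
clock: 21.48
eef_pos: [520.1, 33.6, 48.3]
tool_rot: [3.142, 0.003, 0.132]
force: [0.1, -0.3, -1.4]
width: 10.5
gripper_force: 60.2
```

Request:
{"op": "move_arm", "data": {
  "targets": "-1 0.8 0 0 0 0 0; -1 0.8 0 0 0 0 0; -1 0.8 0 0 0 0 0; -1 0.8 0 0 0 0 0; -1 0.9 0 0 0 0 0"
}}

```text
clock: 21.9
eef_pos: [561.9, 41.0, 49.3]
tool_rot: [-3.141, 0.001, 0.135]
force: [-3.5, -1.4, -0.3]
width: 10.4
gripper_force: 60.2
```

Request:
{"op": "move_arm", "data": {
  "targets": "-1 0 0 0 0 0 0; -1 0 0 0 0 0 0; -1 0 0 0 0 0 0"
}}

```text
clock: 22.15
eef_pos: [560.8, 41.0, 48.6]
tool_rot: [-3.141, 0.002, 0.135]
force: [-2.2, -0.2, -0.5]
width: 10.5
gripper_force: 60.2
```

```bash
python3 go.py
```

```text
clk 22.15 tcp [560.8  41.   48.6] yaw 7.74 doser [ 46.1 -62.5] F [-2.2 -0.2 -0.5] w 10.5 g 60.2 q [-0.38  0.81  0.41  1.91 -0.59  0.54 -1.  ]
```

Request:
{"op": "move_arm", "data": {
  "targets": "-1 0.1 0.15 0.4 0 0 0.15; -1 0 0 0.4 0 0 0; -1 0 0 0.4 0 0 0; -1 0 0 0.3 0 0 0; -1 0 0 0 0 0 0"
}}

```text
clock: 22.57
eef_pos: [562.6, 39.5, 34.7]
tool_rot: [-3.14, 0.0, 0.132]
force: [-5.2, -0.5, 13.4]
width: 10.3
gripper_force: 62.0
```

Request:
{"op": "move_arm", "data": {
  "targets": "-1 0 0 0 0 0 0; -1 0 0 0 0 0 0"
}}

```text
clock: 22.73
eef_pos: [562.6, 39.6, 34.7]
tool_rot: [-3.141, 0.0, 0.132]
force: [-5.7, 0.6, 12.6]
width: 10.2
gripper_force: 61.9
```

```bash
python3 go.py
```

```text
clk 22.7333 tcp [562.6  39.6  34.7] yaw 7.58 doser [ 47.7 -64.1] F [-5.7  0.6 12.6] w 10.2 g 61.9 q [-0.36  0.83  0.39  1.91 -0.61  0.52 -0.99]
```

Request:
{"op": "move_arm", "data": {
  "targets": "-0.2 0 0 0 0 0 0; -0.2 0 0 0 0 0 0; -0.2 0 0 0 0 0 0; -0.2 0 0 0 0 0 0; -0.2 0 0 0 0 0 0"
}}

```text
clock: 23.15
eef_pos: [563.3, 39.6, 33.6]
tool_rot: [3.141, -0.0, 0.132]
force: [-0.0, 0.6, 1.1]
width: 34.2
gripper_force: 0.0
```

Request:
{"op": "move_arm", "data": {
  "targets": "-0.2 0 0 -2 0 0 0; 0 0 -2 -4 0 0 0; 0 0 -2.5 -3 0 0 0; 0 0 -2 -3 0 0 0; 0 0 0 0 0 0 0"
}}

```text
clock: 23.57
eef_pos: [557.4, 108.5, 155.7]
tool_rot: [-3.138, -0.009, 0.139]
force: [1.2, 0.7, -0.5]
width: 42.8
gripper_force: 0.0
```

```bash
python3 go.py;  python3 -c "
from h import *
shot('wrist','w11.png')"; python3 go.py
```

```text
clk 23.5667 tcp [557.4 108.5 155.7] yaw 7.96 doser [51.6  5. ] F [ 1.2  0.7 -0.5] w 42.8 g 0.0 q [-0.59  0.67  0.55  1.85 -0.5   0.76 -1.2 ]
clk 23.6167 tcp [556.4 106.  153.6] yaw 7.88 doser [50.3  2.6] F [ 0.5 -0.8 -0.9] w 42.5 g 0.0 q [-0.58  0.67  0.55  1.85 -0.5   0.76 -1.19]
```

View pics/w11.png

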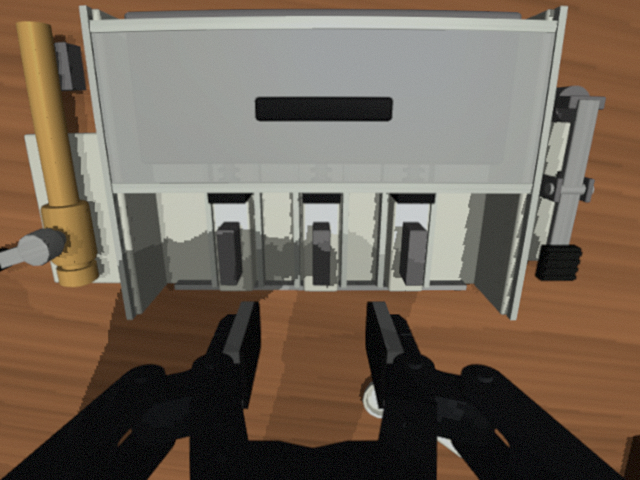

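All three strips lie flat behind the lip, at (230,245), (321,245) and (412,245). The cover grip is at (323,109) and the rocker pad at (559,262). Next I'll push the cover shut from behind its grip.

Request:
{"op": "move_arm", "data": {
  "targets": "-1 3.57 0.1 0 0 0 0; -1 3.57 0.1 0 0 0 0; -1 3.57 0 0 0 0 0; -1 0 0 0 0 0 0; -1 0 0 0 0 0 0"
}}

```text
clock: 24.03
eef_pos: [661.7, 113.5, 149.1]
tool_rot: [3.14, 0.001, 0.132]
force: [-0.1, -0.2, 0.1]
width: 0.3
gripper_force: 0.0
```

Request:
{"op": "move_arm", "data": {
  "targets": "-1 0 0 0 0 0 0; -1 0 0 0 0 0 0; -1 0 0 0 0 0 0"
}}

```text
clock: 24.28
eef_pos: [659.7, 114.3, 150.8]
tool_rot: [-3.141, 0.001, 0.132]
force: [0.3, -0.0, 0.3]
width: -0.1
gripper_force: 0.0
```

```bash
python3 go.py
```

```text
clk 24.2833 tcp [659.7 114.3 150.8] yaw 7.54 doser [153.8  -2.7] F [ 0.3 -0.   0.3] w -0.1 g 0.0 q [-0.52  0.81  0.55  1.54 -0.49  0.93 -1.24]
```

Request:
{"op": "move_arm", "data": {
  "targets": "-1 0.2 -0.2 2.5 0 0 0; -1 0 0 2.5 0 0 0; -1 0 0 2.5 0 0 0; -1 0 0 0 0 0 0; -1 0 0 0 0 0 0"
}}

```text
clock: 24.7
eef_pos: [661.2, 116.9, 75.4]
tool_rot: [-3.142, 0.003, 0.132]
force: [0.1, 0.5, -0.3]
width: -0.1
gripper_force: 0.0
```

Request:
{"op": "move_arm", "data": {
  "targets": "-1 -1.5 0 0 0 0 0; -1 -1.5 0 0 0 0 0; -1 -1.5 0 0 0 0 0; -1 -1.5 0 0 0 0 0; -1 -1.5 0 0 0 0 0"
}}

```text
clock: 25.12
eef_pos: [590.7, 106.8, 78.7]
tool_rot: [3.141, -0.007, 0.132]
force: [3.4, 0.5, -1.7]
width: 0.3
gripper_force: 1.5
```

Request:
{"op": "move_arm", "data": {
  "targets": "-1 -0.8 0 0 0 0 0; -1 -0.5 0 0 0 0 0; -1 0 0 0 0 0 0; -1 0 0 0 0 0 0"
}}

```text
clock: 25.45
eef_pos: [575.7, 105.7, 76.7]
tool_rot: [-3.141, -0.001, 0.133]
force: [0.1, -0.6, -0.1]
width: 0.4
gripper_force: 0.0
```

```bash
python3 go.py
```

```text
clk 25.45 tcp [575.7 105.7  76.7] yaw 7.59 doser [69.4 -0.2] F [ 0.1 -0.6 -0.1] w 0.4 g 0.0 q [-0.52  0.8   0.47  1.84 -0.57  0.65 -1.14]
```

Request:
{"op": "move_arm", "data": {
  "targets": "-1 -0.5 0 0 0 0 0; -1 -0.5 0 0 0 0 0; -1 -0.4 0 0 0 0 0; -1 0 0 0 0 0 0; -1 0 0 0 0 0 0"
}}

```text
clock: 25.87
eef_pos: [570.8, 104.9, 77.2]
tool_rot: [3.139, -0.018, 0.133]
force: [18.4, 3.5, -10.5]
width: -0.2
gripper_force: 8.8
```

Request:
{"op": "move_arm", "data": {
  "targets": "-1 -0.3 0 0 0 0 0; -1 -0.2 0 0 0 0 0; -1 0 0 0 0 0 0; -1 0 0 0 0 0 0; -1 0 0 0 0 0 0"
}}

```text
clock: 26.28
eef_pos: [570.8, 104.8, 77.8]
tool_rot: [3.138, -0.027, 0.133]
force: [26.7, 5.1, -17.9]
width: 0.0
gripper_force: 13.2
```

```bash
python3 go.py
```

```text
clk 26.2833 tcp [570.8 104.8  77.8] yaw 7.64 doser [64.4 -0.4] F [ 26.7   5.1 -17.9] w 0.0 g 13.2 q [-0.52  0.78  0.46  1.88 -0.59  0.59 -1.12]
```

Request:
{"op": "move_arm", "data": {
  "targets": "-1 2.2 0 0 0 0 0; -1 1 0 -3 0 0 0; -1 0 0 -4 0 0 0; -1 0 0 0 0 0 0; -1 0 0 0 0 0 0"
}}

```text
clock: 26.7
eef_pos: [589.3, 107.1, 147.7]
tool_rot: [-3.141, -0.003, 0.133]
force: [-0.8, 0.3, -0.4]
width: 0.5
gripper_force: 0.0
```

Run:
```python
from h import *
import go
go.rep()
for f,n in [('w12.png','wrist'),('s12.png','side'),('d12.png','scene')]:
    im=shot(n,f); g=im['color'].max(2)
    m=(g<50).astype('uint8'); k,l,s,ce=cv2.connectedComponentsWithStats(m)
    print(n)
    for i in range(1,k):
        if s[i,4]>60:
            w=atz(im,[ce[i]],80)[0]; d=go.inv(w)
            if -60<d[0]<220 and -200<d[1]<300:
                r=cv2.minAreaRect(np.argwhere(l==i)[:,::-1].astype('float32'))
                print(s[i],d.round(1))
```

```text
clk 26.7 tcp [589.3 107.1 147.7] yaw 7.6 doser [83.1 -0.6] F [-0.8  0.3 -0.4] w 0.5 g 0.0 q [-0.56  0.72  0.55  1.76 -0.5   0.8  -1.2 ]
wrist
[469   0  37  12 110] [213.2 -83.6]
[ 56  93  20  45 548] [163.  128.6]
[530 131  36 115 855] [ 125.4 -130. ]
[570 223   9  23  66] [  97.7 -150.8]
[ 526  249   45   74 1428] [  53.3 -143.3]
[   13   296   601   184 51504] [-34.5  -0.1]
side
[291 179  11  14  86] [ 23.6 210. ]
[317 207   9  20 109] [47.9 -4.7]
scene
```

Run:
```python
from h import *
import go
c=load('side')
for f in ['side0.png','s9.png','s12.png']:
    im=cv2.imread('pics/'+f); m=(im.max(2)<50).astype('uint8'); k,l,s,ce=cv2.connectedComponentsWithStats(m)
    for i in range(1,k):
        if s[i,4]>60:
            d=go.inv(atz(c,[ce[i]],78)[0])
            if 0<d[0]<220 and -40<d[1]<40: print(f,s[i],d.round(1))
c=load('wrist'); im=cv2.cvtColor(cv2.imread('pics/w12.png'),cv2.COLOR_BGR2GRAY)
# column profiles along doser x on cover plane z=64 at several y
for y in (100,32,-32,-100):
    P=[]; cc,ss=np.cos(go.p[2]),np.sin(go.p[2])
    xs=np.arange(-10,125,3)
    X=[[go.p[0]+cc*x-ss*y,go.p[1]+ss*x+cc*y,64] for x in xs]
    uv=proj(c,X).round().astype(int)
    print(y,[(int(x),int(im[v,u])) if 0<=v<480 and 0<=u<640 else None for x,(u,v) in zip(xs,uv)])
```

```text
side0.png [324 207  10  19 116] [69.4 -0.3]
s9.png [347 204  11  19 120] [135.5   0.7]
s12.png [317 207   9  20 109] [48.8 -1. ]
100 [(-10, 55), (-7, 50), (-4, 58), (-1, 107), (2, 101), (5, 151), (8, 152), (11, 152), (14, 154), (17, 155), (20, 151), (23, 151), (26, 154), (29, 153), (32, 154), (35, 158), (38, 156), (41, 159), (44, 155), (47, 154), (50, 158), (53, 160), (56, 158), (59, 159), (62, 155), (65, 155), (68, 156), (71, 157), (74, 160), (77, 156), (80, 156), (83, 158), (86, 157), (89, 183), (92, 179), (95, 77), (98, 78), (101, 70), (104, 93), (107, 107), (110, 104), (113, 101), (116, 104), (119, 101), (122, 106)]
32 [(-10, 16), (-7, 5), (-4, 9), (-1, 25), (2, 133), (5, 138), (8, 162), (11, 165), (14, 163), (17, 165), (20, 167), (23, 170), (26, 10), (29, 16), (32, 6), (35, 12), (38, 5), (41, 9), (44, 2), (47, 4), (50, 2), (53, 164), (56, 162), (59, 162), (62, 162), (65, 163), (68, 160), (71, 162), (74, 162), (77, 161), (80, 160), (83, 161), (86, 163), (89, 179), (92, 182), (95, 85), (98, 81), (101, 80), (104, 166), (107, 106), (110, 103), (113, 104), (116, 105), (119, 107), (12
[... 293 characters left out ...]
, 161), (74, 163), (77, 161), (80, 160), (83, 162), (86, 163), (89, 181), (92, 182), (95, 124), (98, 80), (101, 80), (104, 184), (107, 104), (110, 103), (113, 105), (116, 104), (119, 107), (122, 105)]
-100 [(-10, 90), (-7, 92), (-4, 92), (-1, 166), (2, 173), (5, 114), (8, 159), (11, 167), (14, 164), (17, 168), (20, 164), (23, 168), (26, 166), (29, 161), (32, 160), (35, 160), (38, 159), (41, 161), (44, 160), (47, 158), (50, 157), (53, 161), (56, 161), (59, 159), (62, 159), (65, 162), (68, 157), (71, 163), (74, 161), (77, 160), (80, 161), (83, 161), (86, 159), (89, 169), (92, 180), (95, 154), (98, 75), (101, 73), (104, 99), (107, 96), (110, 108), (113, 105), (116, 106), (119, 104), (122, 107)]
```

Run:
```python
from h import *
import go
# re-shoot now (arm settled); w11 pose is close to eef, use bar blob with camera extrinsics recomputed from tool-frame
c=load('wrist'); im=cv2.imread('pics/w12.png').max(2)
cc,ss=np.cos(go.p[2]),np.sin(go.p[2])
W=lambda x,y,z:[go.p[0]+cc*x-ss*y,go.p[1]+ss*x+cc*y,z]
for y in (-28,-15,15,28):
    xs=np.arange(0,80,.5); uv=proj(c,[W(x,y,92) for x in xs]).round().astype(int)
    d=[x for x,(u,v) in zip(xs,uv) if 0<=v<480 and im[v,u]<60]; d=np.array(d); br=np.where(np.diff(d)>3)[0]
    print(y,[(s[0],s[-1]) for s in np.split(d,br+1)])
for y in (-110,-90,90,110):
    xs=np.arange(80,110,1.); uv=proj(c,[W(x,y,64) for x in xs]).round().astype(int); print(y,[int(im[v,u]) for u,v in uv])
```

```text
-28 [(np.float64(0.0), np.float64(24.0)), (np.float64(43.0), np.float64(65.5))]
-15 [(np.float64(0.0), np.float64(65.0))]
15 [(np.float64(0.0), np.float64(65.0))]
28 [(np.float64(0.0), np.float64(19.5)), (np.float64(42.0), np.float64(65.0))]
-110 [155, 157, 157, 154, 157, 157, 159, 158, 157, 168, 178, 180, 180, 183, 178, 153, 71, 68, 62, 63, 61, 60, 64, 59, 63, 60, 60, 63, 61, 64]
-90 [162, 164, 163, 164, 162, 163, 164, 163, 163, 174, 181, 180, 181, 185, 180, 149, 71, 77, 87, 86, 80, 86, 96, 107, 158, 163, 83, 88, 107, 109]
90 [162, 163, 162, 165, 164, 161, 163, 162, 173, 185, 188, 181, 181, 182, 104, 76, 81, 84, 83, 83, 81, 113, 160, 196, 129, 92, 103, 105, 105, 106]
110 [158, 156, 155, 158, 155, 154, 155, 158, 173, 186, 185, 182, 182, 180, 92, 66, 57, 59, 70, 77, 79, 79, 79, 78, 79, 81, 77, 78, 77, 78]
```

The cover's back edge now sits at x≈95 and its front at about −1, in the doser frame. It covers the lanes fully and the push met the hard stop, so it is shut. Next is the valve.

Request:
{"op": "move_arm", "data": {
  "targets": "0 0 0 0 0 0 -6.75; 0 0 0 0 0 0 -6.75; 0 0 0 0 0 0 -6.75; 0 0 0 0 0 0 -6.75; 0 0 0 0 0 0 -6.75"
}}

```text
clock: 27.27
eef_pos: [586.9, 107.1, 144.5]
tool_rot: [-3.14, 0.003, 0.727]
force: [0.4, -0.5, 0.3]
width: 43.0
gripper_force: 0.0
```

Request:
{"op": "move_arm", "data": {
  "targets": "0 0 0 0 0 0 -6.75; 0 0 0 0 0 0 -6.75; 0 0 0 0 0 0 -6.75; 0 0 0 0 0 0 -6.75; 0 0 0 0 0 0 -6.75"
}}

```text
clock: 27.68
eef_pos: [586.9, 107.1, 144.5]
tool_rot: [-3.139, 0.001, 1.316]
force: [-0.0, 0.6, -0.2]
width: 42.6
gripper_force: 0.0
```

Request:
{"op": "move_arm", "data": {
  "targets": "0 0 0 0 0 0 -6.75; 0 0 0 0 0 0 -6.75; 0 0 0 0 0 0 -6.75; 0 0 0 0 0 0 -6.75; 0 0 0 0 0 0 -6.75"
}}

```text
clock: 28.1
eef_pos: [586.9, 107.1, 144.5]
tool_rot: [-3.138, -0.001, 1.906]
force: [-0.9, 0.6, -0.1]
width: 42.7
gripper_force: 0.0
```

Request:
{"op": "move_arm", "data": {
  "targets": "0 0 0 0 0 0 -6.75; 0 0 0 0 0 0 0; 0 0 0 0 0 0 0"
}}

```text
clock: 28.35
eef_pos: [587.3, 106.9, 145.0]
tool_rot: [-3.139, -0.001, 2.014]
force: [0.4, 0.2, 0.2]
width: 42.7
gripper_force: 0.0
```

Run:
```python
import go,numpy as np
c,s=np.cos(go.p[2]),np.sin(go.p[2])
W=lambda x,y:(go.p[0]+c*x-s*y,go.p[1]+s*x+c*y)
go.rep(); print(W(32.7,236.4)); go.delta(*W(32.7,236.4),147); 
from h import *
shot('wrist','w13.png')
```

```text
clk 28.35 tcp [587.3 106.9 145. ] yaw 115.39 doser [81.  -0.6] F [0.4 0.2 0.2] w 42.7 g 0.0 q [-0.24  0.66  0.01  1.75 -0.01  0.73  0.23]
(np.float64(508.21081672684556), np.float64(335.44729573055844))
cm tool 24.04 2.65 -0.2
```

Request:
{"op": "move_arm", "data": {
  "targets": "0 4 0.44 0 0 0 0; 0 4 0.44 0 0 0 0; 0 4 0.44 0 0 0 0; 0 4 0.44 0 0 0 0; 0 4 0.44 0 0 0 0"
}}

```text
clock: 28.82
eef_pos: [520.5, 298.6, 145.7]
tool_rot: [-3.141, 0.0, 2.014]
force: [0.1, -0.0, 0.3]
width: 43.0
gripper_force: 0.0
```

Request:
{"op": "move_arm", "data": {
  "targets": "0 4 0.44 0 0 0 0; 0 0 0 0 0 0 0; 0 0 0 0 0 0 0; 0 0 0 0 0 0 0; 0 0 0 0 0 0 0"
}}

```text
clock: 29.23
eef_pos: [509.1, 333.0, 145.8]
tool_rot: [-3.141, 0.002, 2.014]
force: [-0.0, -0.6, -0.4]
width: 42.8
gripper_force: 0.0
```

Run:
```python
from h import *
import go
go.rep()
im=shot('wrist','w14.png'); m=(im['color'].max(2)<50).astype('uint8'); k,l,s,ce=cv2.connectedComponentsWithStats(m)
c,sn=np.cos(go.p[2]),np.sin(go.p[2])
W=lambda x,y,z:[go.p[0]+c*x-sn*y,go.p[1]+sn*x+c*y,z]
d=np.array([-.311,.95]); P=np.array([52,177.5])
print('pred ends/ctr px',proj(im,[W(*(P+d*r),76) for r in (31,62,93)]).round())
for i in range(1,k):
    if s[i,4]>100: 
        r=cv2.minAreaRect(np.argwhere(l==i)[:,::-1].astype('float32')); print(s[i],ce[i].round(1),r[2], go.inv(atz(im,[ce[i]],70)[0]).round(1))
```

```text
clk 29.2333 tcp [509.1 333.  145.8] yaw 115.41 doser [ 33.3 233.9] F [-0.  -0.6 -0.4] w 42.8 g 0.0 q [-0.65  0.67  0.05  1.72 -0.04  0.75 -0.15]
pred ends/ctr px [[315. 301.]
 [314. 253.]
 [314. 200.]]
[ 301  179   24  107 2370] [312.8 231.7] 90.0 [ 28.4 246.6]
[428 300  44  17 224] [444.  308.7] 15.945394515991211 [122.4 223.5]
[    2   302   623   178 46836] [313.1 424.3] -0.0 [ 72.2 110.8]
```

Request:
{"op": "move_arm", "data": {
  "targets": "0 1 0 3 0 0 0; 0 0 0 3 0 0 0; 0 0 0 3.4 0 0 0; 0 0 0 0 0 0 0; -1 0 0 0 0 0 0"
}}

```text
clock: 29.7
eef_pos: [503.7, 341.7, 50.8]
tool_rot: [-3.138, 0.001, 2.015]
force: [0.8, -0.3, 0.8]
width: 31.9
gripper_force: 0.0
```

Request:
{"op": "move_arm", "data": {
  "targets": "-1 0 0 0 0 0 0; -1 0 0 0 0 0 0; -1 0 0 0 0 0 0; -1 0 0 0 0 0 0; -1 0 0 0 0 0 0"
}}

```text
clock: 30.12
eef_pos: [504.6, 343.4, 53.9]
tool_rot: [3.141, 0.0, 2.016]
force: [-2.8, -3.5, 7.4]
width: 12.8
gripper_force: 59.2
```

```bash
python3 go.py
```

```text
clk 30.1167 tcp [504.6 343.4  53.9] yaw 115.53 doser [ 30.2 244.7] F [-2.8 -3.5  7.4] w 12.8 g 59.2 q [-0.67  0.8   0.04  1.77 -0.05  0.57 -0.16]
```

Request:
{"op": "move_arm", "data": {
  "targets": "-1 -0.04 -0.73 0 0 0 -6.75; -1 -0.04 -0.73 0 0 0 -6.75; -1 0 0 0 0 0 0; -1 0 0 0 0 0 0"
}}

```text
clock: 30.45
eef_pos: [492.2, 335.7, 53.9]
tool_rot: [3.14, 0.0, 2.253]
force: [-3.2, -3.3, 7.3]
width: 12.6
gripper_force: 59.1
```

```bash
python3 go.py
```

```text
clk 30.45 tcp [492.2 335.7  53.9] yaw 129.06 doser [ 16.8 238.8] F [-3.2 -3.3  7.3] w 12.6 g 59.1 q [-0.63  0.79 -0.03  1.81  0.04  0.55  0.  ]
```

Request:
{"op": "move_arm", "data": {
  "targets": "-1 -0.04 -0.73 0 0 0 -6.75; -1 -0.04 -0.73 0 0 0 -6.75; -1 0 0 0 0 0 0; -1 0 0 0 0 0 0"
}}

```text
clock: 30.78
eef_pos: [481.9, 325.6, 54.0]
tool_rot: [3.14, 0.001, 2.488]
force: [-2.8, -3.1, 7.6]
width: 13.1
gripper_force: 59.1
```

```bash
python3 go.py
```

```text
clk 30.7833 tcp [481.9 325.6  54. ] yaw 142.57 doser [  5.4 230.1] F [-2.8 -3.1  7.6] w 13.1 g 59.1 q [-0.59  0.78 -0.09  1.85  0.12  0.52  0.16]
```

Request:
{"op": "move_arm", "data": {
  "targets": "0 0 0 0 0 0 0; 0 0 0 0 0 0 0; 0 0 0 0 0 0 0; 0 0 0 0 0 0 0; 0 0 0 -3 0 0 0"
}}

```text
clock: 31.2
eef_pos: [478.6, 323.9, 77.9]
tool_rot: [-3.133, -0.003, 2.489]
force: [0.3, -0.8, -0.3]
width: 43.1
gripper_force: 0.0
```

Request:
{"op": "move_arm", "data": {
  "targets": "0 0 0 -3 0 0 0; 0 0 0 -3 0 0 0; 0 0 0 0 0 0 0; 0 0 0 0 0 0 0; 0 0 0 0 0 0 0"
}}

```text
clock: 31.62
eef_pos: [481.3, 325.7, 141.8]
tool_rot: [-3.141, -0.0, 2.489]
force: [0.6, -0.5, -1.6]
width: 42.6
gripper_force: 0.0
```

Run:
```python
from h import *
import go
go.rep()
im=shot('wrist','w15.png'); m=(im['color'].max(2)<50).astype('uint8'); k,l,s,ce=cv2.connectedComponentsWithStats(m)
for i in range(1,k):
    if s[i,4]>1000:
        q=np.argwhere(l==i)[:,::-1]; v0,v1=s[i,1],s[i,1]+s[i,3]
        a=[q[q[:,1]==v][:,0].mean() for v in (int(v0+.3*s[i,3]),int(v0+.9*s[i,3]))]
        w=atz(im,[(a[0],v0+.3*s[i,3]),(a[1],v0+.9*s[i,3])],74); d=np.array(go.inv(w[0]))-go.inv(w[1])
        print(s[i],ce[i].round(1),np.degrees(np.arctan2(-d[0],d[1])))
```

```text
clk 31.6167 tcp [481.3 325.7 141.8] yaw 142.6 doser [  4.7 230.3] F [ 0.6 -0.5 -1.6] w 42.6 g 0.0 q [-0.57  0.64 -0.11  1.8   0.1   0.71  0.18]
[ 302  200   25  107 2379] [313.3 252.4] 44.15841856950074
[    2   303   623   177 46972] [311.4 424.6] 43.747207591347774
```

The valve reads about 44–45° and I've let go. Now the rocker.

Request:
{"op": "move_arm", "data": {
  "targets": "-1 0 0 0 0 0 6.43; -1 0 0 0 0 0 6.43; -1 0 0 0 0 0 6.43; -1 0 0 0 0 0 6.43; -1 0 0 0 0 0 6.43"
}}

```text
clock: 32.08
eef_pos: [480.7, 325.2, 140.4]
tool_rot: [-3.139, 0.001, 1.922]
force: [0.2, 0.0, -0.4]
width: 0.2
gripper_force: 0.0
```

Request:
{"op": "move_arm", "data": {
  "targets": "-1 0 0 0 0 0 6.43; -1 0 0 0 0 0 6.43; -1 -3.95 0.29 0 0 0 0; -1 -3.95 0.29 0 0 0 0; -1 -3.95 0.29 0 0 0 0"
}}

```text
clock: 32.5
eef_pos: [504.7, 208.7, 140.4]
tool_rot: [-3.139, 0.001, 1.706]
force: [0.5, -1.0, -0.3]
width: -0.1
gripper_force: 0.0
```

Request:
{"op": "move_arm", "data": {
  "targets": "-1 -3.95 0.29 0 0 0 0; -1 -3.95 0.29 0 0 0 0; -1 -3.95 0.29 0 0 0 0; -1 -3.95 0.29 0 0 0 0; -1 -3.95 0.29 0 0 0 0"
}}

```text
clock: 32.92
eef_pos: [545.3, 13.7, 140.6]
tool_rot: [-3.139, -0.0, 1.703]
force: [1.2, 0.4, -0.0]
width: -0.1
gripper_force: 0.0
```

Request:
{"op": "move_arm", "data": {
  "targets": "-1 -3.95 0.29 0 0 0 0; -1 -3.95 0.29 0 0 0 0; -1 0 0 0 0 0 0; -1 0 0 0 0 0 0; -1 0 0 0 0 0 0"
}}

```text
clock: 33.33
eef_pos: [561.4, -61.5, 140.7]
tool_rot: [-3.139, -0.001, 1.703]
force: [1.4, 0.9, 0.4]
width: -0.1
gripper_force: 0.0
```

```bash
python3 go.py 562.3 -61.8 60
```

```text
clk 33.3333 tcp [561.4 -61.5 140.7] yaw 97.55 doser [  33.2 -164.1] F [1.4 0.9 0.4] w -0.1 g 0.0 q [ 0.02  0.63  0.06  1.85 -0.05  0.67  0.24]
cm tool -0.04 0.08 8.07
```

Request:
{"op": "move_arm", "data": {
  "targets": "-1 0 0 4 0 0 0; -1 0 0 4 0 0 0; -1 0 0 0 0 0 0; -1 0 0 0.8 0 0 0; -1 0 0 0 0 0 0"
}}

```text
clock: 33.75
eef_pos: [562.4, -60.6, 54.0]
tool_rot: [-3.141, -0.001, 1.705]
force: [-0.6, -0.5, 0.2]
width: -0.4
gripper_force: 0.0
```

Request:
{"op": "move_arm", "data": {
  "targets": "-1 0 0 0.6 0 0 0; -1 0 0 0.6 0 0 0; -1 0 0 0.5 0 0 0; -1 0 0 0 0 0 0; -1 0 0 0 0 0 0"
}}

```text
clock: 34.17
eef_pos: [562.6, -62.0, 37.4]
tool_rot: [3.141, 0.0, 1.703]
force: [0.3, 0.5, 0.2]
width: 0.2
gripper_force: 0.0
```

```bash
python3 go.py
```

```text
clk 34.1667 tcp [562.6 -62.   37.4] yaw 97.58 doser [  34.3 -164.7] F [0.3 0.5 0.2] w 0.2 g 0.0 q [ 0.03  0.79  0.04  1.9  -0.06  0.46  0.25]
```

Request:
{"op": "move_arm", "data": {
  "targets": "-1 0 0 0.3 0 0 0; -1 0 0 0.3 0 0 0; -1 0 0 0.2 0 0 0; -1 0 0 0 0 0 0; -1 0 0 0 0 0 0"
}}

```text
clock: 34.58
eef_pos: [563.4, -62.0, 34.1]
tool_rot: [3.138, 0.0, 1.703]
force: [-9.1, 1.5, 42.9]
width: 0.0
gripper_force: 21.7
```

```bash
python3 go.py
```

```text
clk 34.5833 tcp [563.4 -62.   34.1] yaw 97.56 doser [  35.2 -164.9] F [-9.1  1.5 42.9] w 0.0 g 21.7 q [ 0.04  0.8   0.04  1.9  -0.07  0.45  0.25]
```

Request:
{"op": "move_arm", "data": {
  "targets": "-1 0 0 -0.8 0 0 0; -1 0 0 -3 0 0 0; -1 0 0 -4 0 0 0; -1 0 0 -4 0 0 0; -1 0 0 -4 0 0 0"
}}

```text
clock: 35.0
eef_pos: [561.9, -62.1, 188.7]
tool_rot: [-3.141, -0.0, 1.703]
force: [0.9, 0.9, -0.1]
width: -0.1
gripper_force: 0.0
```

Request:
{"op": "move_arm", "data": {
  "targets": "-1 -4 0 0 0 0 0; -1 -4 0 0 0 0 0; -1 0 0 0 0 0 0; -1 0 0 0 0 0 0; -1 0 0 0 0 0 0"
}}

```text
clock: 35.42
eef_pos: [572.5, -141.0, 186.7]
tool_rot: [-3.141, -0.001, 1.702]
force: [0.6, 0.8, 0.2]
width: -0.1
gripper_force: 0.0
```

Run:
```python
from h import *
import go
go.rep(); c,sn=np.cos(go.p[2]),np.sin(go.p[2])
W=lambda x,y,z:[go.p[0]+c*x-sn*y,go.p[1]+sn*x+c*y,z]
s=shot('side','s16.png'); w=shot('wrist','w16.png')
def blobs(im,cal,pred):
    m=(im.max(2)<50).astype('uint8'); k,l,st,ce=cv2.connectedComponentsWithStats(m)
    for i in range(1,k):
        if st[i,4]>30 and np.linalg.norm(ce[i]-pred)<60: print(st[i],ce[i].round(1))
print('pad pred level/down',proj(s,[W(34,-164.5,46),W(36,-164.5,30)]).round(1))
print('s0');blobs(cv2.imread('pics/side0.png'),s,proj(s,[W(34,-164.5,46)])[0]); print('s16');blobs(s['color'],s,proj(s,[W(34,-164.5,46)])[0])
a=cv2.imread('pics/s12.png').astype(int); b=s['color'][:,:,::-1].astype(int)
d=abs(a-b).max(2); 
for n,(x,y,r) in dict(covergrip=(321,217,12),dabba=(422,345,45),strainer=(390,300,20),spoon=(257,268,20),ladle=(413,249,16),cup=(333,175,13),katori=(252,188,13)).items(): print(n,(d[y-r:y+r,x-r:x+r]>40).mean().round(3))
```

```text
clk 35.4167 tcp [ 572.5 -141.   186.7] yaw 97.52 doser [  33.8 -244.4] F [0.6 0.8 0.2] w -0.1 g 0.0 q [ 0.15  0.59  0.06  1.74 -0.05  0.81  0.37]
pad pred level/down [[331.4 261.2]
 [332.1 266.7]]
s0
[324 207  10  19 116] [328.4 216.1]
[327 259  12   8  73] [331.9 262.5]
s16
[317 207   9  20 109] [320.9 217.1]
[327 263  12  11  80] [332.4 268.1]
covergrip 0.036
dabba 0.0
strainer 0.0
spoon 0.478
ladle 0.0
cup 0.393
katori 0.0
```

Run:
```python
from h import *
b=cv2.imread('pics/s16.png')
for n,(x,y,r) in dict(spoon=(257,268,24),cup=(333,175,14)).items():
    for f in ('side0.png','s16.png'):
        g=cv2.imread('pics/'+f)[y-r:y+r,x-r:x+r]; h=cv2.cvtColor(g,cv2.COLOR_BGR2HSV); q=np.argwhere(h[...,1]<70)
        print(n,f,q.mean(0).round(1),len(q))
```

```text
spoon side0.png [22.8 24.4] 305
spoon s16.png [23.  24.3] 303
cup side0.png [13.5 14.6] 572
cup s16.png [14.  15.1] 626
```

```bash
python3 -c "
from cell import order
print(order.finish_job())"
```

```text
the job is handed in; nothing more can be done
None
```

I handed in the job with every step carried out, but the hand-in gave no verdict: three strips are seated, the cover is shut against its stop, the valve is at about 45° and the rocker pad is pressed right down. The cover is the least certain: I judged it shut from its position and the hard stop, though its measured travel was about 5 mm short of the full 92 mm.

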